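Line up the slide boxes and close the row with the hung end weight

TASK

Nudge the wooden slide boxes on the board into one straight, closed-up row: flush against the back fence, the first one against the end stop, the rest side by side with no gaps. Press the keeper of the hook open until it snaps, lift the end weight off and stand it upright on the board, square to the row and right up against the open side of the last box to hold the row; then push the empty hook's keeper shut again. Leave the loupe and the mug alone.

Things in the scene. Friction and masses are not known exactly. Their poses are not given: they have to be found in the camera images.
- board: fixed aluminium board, 190 x 450 x 3 mm. Origin: centre of underside; +x to the back fence, +y to the end stop. Fence: far long edge, 40 mm high, inner face at x = +87 mm. Stop: left (+y) end, 40 mm high, inner face at y = +217 mm, x from -63 to 87. Other sides open. Boxes in the row (long side along x) have centres at x = +41; the first at y = +186 mm, each next 61.5 mm less
- box_0_mid (a point): wooden slide box 1 of up to four alike (some may be absent), closed, about 0.11 kg: 61 mm along its x, 92 mm along its y, 36 mm high; the point is its centre, 18 mm above its underside. In the row its x runs along the board's y or its opposite; see the board.
- box_1_mid (a point): wooden slide box 2 of up to four alike (some may be absent), closed, about 0.11 kg: 61 mm along its x, 92 mm along its y, 36 mm high; the point is its centre, 18 mm above its underside. In the row its x runs along the board's y or its opposite; see the board.
- box_2_mid (a point): wooden slide box 3 of up to four alike (some may be absent), closed, about 0.11 kg: 61 mm along its x, 92 mm along its y, 36 mm high; the point is its centre, 18 mm above its underside. In the row its x runs along the board's y or its opposite; see the board.
- box_3_mid (a point): wooden slide box 4 of up to four alike (some may be absent), closed, about 0.11 kg: 61 mm along its x, 92 mm along its y, 36 mm high; the point is its centre, 18 mm above its underside. In the row its x runs along the board's y or its opposite; see the board.
- hook_stand: fixed grey fork hook. Origin: worktop under the hanging weight; front is -x. Base 150 x 140 x 12 mm; round post 24 mm at x = +75; two arms 10 mm thick at y = -42 and +42 mm, from x = -18 to the post, z 141 to 169 mm (74 mm between them), each with an upward-open notch 13 mm wide at x = 0 holding the weight's cross pin. Keeper outside the right (-y) arm, its spring strut out to y = -80
- hook_seat (a point): middle point of the cross pin's place in the two notches: x = 0, y = 0, z = 160 mm in the stand's frame
- keeper (a joint): sliding keeper (bar over the right notch, upright thumb tab), m: 0 shut, the cross pin cannot be lifted out; 0.026 open, notch clear. Opens along the stand's +x (towards the post). Over-centre spring: about 4.5 N to start it, less towards the middle (0.013), past which it snaps over and stays open; pushed back towards -x past the middle it snaps shut
- keeper_tab (a point): centre of the keeper's upright thumb tab, which moves with it: 6 mm thick (x), 26 mm wide (y), 34 mm high (z 171 to 205 mm); shut it is at x = +17, y = -58, z = 188 mm in the stand's frame. Axes as the stand's.
- weight_grip (a point): centre of the square grip head (28 x 28 x 40 mm) of the steel end weight (0.4 to 0.8 kg, 135 mm tall), 115 mm above its underside. Below: neck 20 mm thick, cross pin (10 mm thick, 124 mm long, along the weight's y, 80 mm above the underside), foot block 50 x 50 x 50 mm. Hangs upright, underside 80 mm above the worktop; lifted straight up it passes between the arms
- loupe: bystander: black stand loupe, 33 mm diameter, 35 mm high; origin: centre of underside
- mug: bystander: mug with dots, 78 mm body, 93 mm high; origin: centre of underside
Not all that is in view belongs to the job. Of the things that look like the part that bears weight_grip, the largest one is meant.

How it is judged:
On the way, in this order (a step that is already met when the one before it is completed fails the run):
1. the keeper is pressed open while the end weight still hangs on the hook (value of joint keeper above 0.02 m and distance between weight_grip and hook_seat below 0.055 m), for 0.2 s.
2. the end weight is lifted off the hook (distance between weight_grip and hook_seat above 0.12 m), for 0.2 s.
At the end, for the whole second after the job is handed in: Boxes in one closed row: within 7 mm of the fence line, 0.09 rad, 4 mm at the stop, 3 mm a gap; weight upright on the board, square (0.15 rad), within 8 mm of the last box and 35 mm before to 20 mm behind the row's centre line; keeper shut (under 4 mm) (((y of weight_grip in the frame of board between 0.055 and 0.073 m and (y of box_0_mid in the frame of board between 0.1822 and 0.1902 m or y of box_1_mid in the frame of board between 0.1822 and 0.1902 m or y of box_2_mid in the frame of board between 0.1822 and 0.1902 m or y of box_3_mid in the frame of board between 0.1822 and 0.1902 m) and (y of box_0_mid in the frame of board between 0.1177 and 0.1287 m or y of box_1_mid in the frame of board between 0.1177 and 0.1287 m or y of box_2_mid in the frame of board between 0.1177 and 0.1287 m or y of box_3_mid in the frame of board between 0.1177 and 0.1287 m) and (y of box_0_mid in the frame of board between 0.1822 and 0.1902 m or y of box_0_mid in the frame of board between 0.1177 and 0.1287 m) and (y of box_1_mid in the frame of board between 0.1822 and 0.1902 m or y of box_1_mid in the frame of board between 0.1177 and 0.1287 m) and (y of box_2_mid in the frame of board between 0.1822 and 0.1902 m or y of box_2_mid in the frame of board between 0.1177 and 0.1287 m) and (y of box_3_mid in the frame of board between 0.1822 and 0.1902 m or y of box_3_mid in the frame of board between 0.1177 and 0.1287 m)) or (y of weight_grip in the frame of board between -0.0095 and 0.0115 m and (y of box_0_mid in the frame of board between 0.1822 and 0.1902 m or y of box_1_mid in the frame of board between 0.1822 and 0.1902 m or y of box_2_mid in the frame of board between 0.1822 and 0.1902 m or y of box_3_mid in the frame of board between 0.1822 and 0.1902 m) and (y of box_0_mid in the frame of board between 0.1177 and 0.1287 m or y of box_1_mid in the frame of board between 0.1177 and 0.1287 m or y of box_2_mid in the frame of board between 0.1177 and 0.1287 m or y of box_3_mid in the frame of board between 0.1177 and 0.1287 m) and (y of box_0_mid in the frame of board between 0.0532 and 0.0672 m or y of box_1_mid in the frame of board between 0.0532 and 0.0672 m or y of box_2_mid in the frame of board between 0.0532 and 0.0672 m or y of box_3_mid in the frame of board between 0.0532 and 0.0672 m) and (y of box_0_mid in the frame of board between 0.1822 and 0.1902 m or y of box_0_mid in the frame of board between 0.1177 and 0.1287 m or y of box_0_mid in the frame of board between 0.0532 and 0.0672 m) and (y of box_1_mid in the frame of board between 0.1822 and 0.1902 m or y of box_1_mid in the frame of board between 0.1177 and 0.1287 m or y of box_1_mid in the frame of board between 0.0532 and 0.0672 m) and (y of box_2_mid in the frame of board between 0.1822 and 0.1902 m or y of box_2_mid in the frame of board between 0.1177 and 0.1287 m or y of box_2_mid in the frame of board between 0.0532 and 0.0672 m) and (y of box_3_mid in the frame of board between 0.1822 and 0.1902 m or y of box_3_mid in the frame of board between 0.1177 and 0.1287 m or y of box_3_mid in the frame of board between 0.0532 and 0.0672 m)) or (y of weight_grip in the frame of board between -0.074 and -0.05 m and (y of box_0_mid in the frame of board between 0.1822 and 0.1902 m or y of box_1_mid in the frame of board between 0.1822 and 0.1902 m or y of box_2_mid in the frame of board between 0.1822 and 0.1902 m or y of box_3_mid in the frame of board between 0.1822 and 0.1902 m) and (y of box_0_mid in the frame of board between 0.1177 and 0.1287 m or y of box_1_mid in the frame of board between 0.1177 and 0.1287 m or y of box_2_mid in the frame of board between 0.1177 and 0.1287 m or y of box_3_mid in the frame of board between 0.1177 and 0.1287 m) and (y of box_0_mid in the frame of board between 0.0532 and 0.0672 m or y of box_1_mid in the frame of board between 0.0532 and 0.0672 m or y of box_2_mid in the frame of board between 0.0532 and 0.0672 m or y of box_3_mid in the frame of board between 0.0532 and 0.0672 m) and (y of box_0_mid in the frame of board between -0.0113 and 0.0057 m or y of box_1_mid in the frame of board between -0.0113 and 0.0057 m or y of box_2_mid in the frame of board between -0.0113 and 0.0057 m or y of box_3_mid in the frame of board between -0.0113 and 0.0057 m) and (y of box_0_mid in the frame of board between 0.1822 and 0.1902 m or y of box_0_mid in the frame of board between 0.1177 and 0.1287 m or y of box_0_mid in the frame of board between 0.0532 and 0.0672 m or y of box_0_mid in the frame of board between -0.0113 and 0.0057 m) and (y of box_1_mid in the frame of board between 0.1822 and 0.1902 m or y of box_1_mid in the frame of board between 0.1177 and 0.1287 m or y of box_1_mid in the frame of board between 0.0532 and 0.0672 m or y of box_1_mid in the frame of board between -0.0113 and 0.0057 m) and (y of box_2_mid in the frame of board between 0.1822 and 0.1902 m or y of box_2_mid in the frame of board between 0.1177 and 0.1287 m or y of box_2_mid in the frame of board between 0.0532 and 0.0672 m or y of box_2_mid in the frame of board between -0.0113 and 0.0057 m) and (y of box_3_mid in the frame of board between 0.1822 and 0.1902 m or y of box_3_mid in the frame of board between 0.1177 and 0.1287 m or y of box_3_mid in the frame of board between 0.0532 and 0.0672 m or y of box_3_mid in the frame of board between -0.0113 and 0.0057 m))) and x of box_0_mid in the frame of board between 0.034 and 0.045 m and z of box_0_mid in the frame of board between 0.015 and 0.025 m and angle between the x axis of each of box_0_mid, box_1_mid, box_2_mid, box_3_mid and the y axis of board, either way round below 0.09 rad and angle between each of box_0_mid, box_1_mid, box_2_mid, box_3_mid's own z axis and vertical below 0.1 rad and x of box_1_mid in the frame of board between 0.034 and 0.045 m and z of box_1_mid in the frame of board between 0.015 and 0.025 m and x of box_2_mid in the frame of board between 0.034 and 0.045 m and z of box_2_mid in the frame of board between 0.015 and 0.025 m and x of box_3_mid in the frame of board between 0.034 and 0.045 m and z of box_3_mid in the frame of board between 0.015 and 0.025 m and x of weight_grip in the frame of board between 0.006 and 0.061 m and z of weight_grip in the frame of board between 0.112 and 0.124 m and angle between weight_grip's own z axis and vertical below 0.08 rad and (angle between the x axis of weight_grip and the x axis of board, either way round below 0.15 rad or angle between the x axis of weight_grip and the y axis of board, either way round below 0.15 rad) and value of joint keeper below 0.004 m); the robot touches nothing.
It fails at once if the loupe is moved more than 3 cm (distance of loupe from where it was at the start of the episode above 0.03 m).
It fails at once if the mug is moved more than 3 cm (distance of mug from where it was at the start of the episode above 0.03 m).
Of box_0, box_1, box_2, box_3 only 2 to 4 are there at a start; the rules pass over those that are not, and their reading is None.
At some moment in a run one of box_0, box_1, box_2, box_3 may be knocked a few centimetres aside while the robot is not near it.
It also fails if it takes over 210 s, if anything falls off the work surface, if the arm or the gripper's body presses on something with over 40 N, if the wrist force passes 120 N, or if a joint passes its speed limit or range.

ROBOT

A 6-joint arm with a two-finger parallel gripper is mounted at the origin on the work surface; the furniture and walls round the work are solid. World frame = base frame: x ahead of the robot, y to its left, z up, the work surface at z = 0. Lengths are in m, angles in rad, forces in N, time in s.
With the tool pointing down it reaches from about 0.35 to 0.975 m from the base axis. Payload 4.9 kg.
Tool frame: the origin (TCP) lies at the very end of the fingers, on their centre line; the grasp point (between the pads) lies 19 mm behind it; x points along the fingers, z is the direction in which the jaws open and shut, and the axes are right-handed (so a half turn about x gives the same grasp; the last joint's range is limited). The gripper opens to 85 mm and grips with 20 to 120 N. Pads are 22 mm wide; open, the fingers measure 114 mm over their backs; the gripper's body (76 mm by 85 mm) begins 54 mm behind the grasp point. The pads swing forward as they close: fully open they stand 13 mm farther back than shut.
Start: joints at [1.083, 0.053, 1.613, -0, 1.476, -0.119], TCP at [0.225, 0.583, 0.231] pointing down, gripper open.
Joint ranges: [-3.01, 3.01], [-1.01, 2.22], [0.06, 2.58], [-1.02, 4.17], [0.09, 2.62], [-3.14, 3.14]. Speed limits (rad/s): [2.57, 2.57, 3.14, 3.14, 3.14, 3.14].

INTERFACE

Orientations are given as a rotation vector (axis times angle).
In Python, from station import ctrl, imaging gives the robot as it stands. The module is installed in compiled form; this text tells all that it offers.
- The arm moves only by the shell command python3 -m jog 'ROWS' [FORCE]. ROWS is JSON, a list that holds one entry, the list of rows, each a list of 5 numbers: the shift along the tool's x, y, z in m, then the turn about the tool's x in rad, then the closure, from -1 (fully open) to 1 (shut). A call has 1 to 12 rows; each row is the pose to reach, as a shift and turn from the pose measured when the call began, along the tool's axes at that moment; what a row does not reach only later rows make up. A row lasts 1/10 s, in which the tool goes at most 50 mm and 8.59 degrees, less where a joint would pass 70% of its speed; a pose out of reach is approached as far as the arm can. A call with a gripper value outside its range is refused whole. The fingers move at their own pace and stop on an object; FORCE is the grip in N (left out, the last holds). Time passes only in rows, so rows that repeat a pose let the fingers close. It gives the time, the measured TCP pose, the force and the opening at its end, in the units of the state.
- ctrl.get_obs(): the state, without advancing time (a new reading comes with each control period).
- imaging.get_image(name): name is "side" or "top"; returns a dict with "color" (400x640x3 uint8, red, green, blue), "intrinsics" (3x3 intrinsics, pixels), "R" (3x3) and "t" (3): a world point X has camera coordinates R X + t. Camera axes: x right, y down, z forward; pixel columns grow to the right and rows downward; lengths in m; the calibration is good to about 2 mm. A picture is of the moment at which its call begins. There is no depth.
- ctrl.finish_job(): hands the job in, once; it reports no verdict.
The state is a dict: "t": time; "q": joint angles; "dq": joint speeds; "effort": joint torques, N m; "tool_pos": TCP position; "tool_rot": TCP orientation; "contact_force": force on the tool from outside, world axes, zero at the start; "wrist_torque": the same for the moment, N m; "opening": finger opening in m.
Only numpy, scipy, OpenCV 4.12 (cv2) and the standard library are available. Lean on these libraries where they do the work, as an engineer would, in place of code of your own. Each camera call takes 0.05 s, during which the arm holds its last target.

## Working session

There is one attempt and no reset: what is moved stays moved. The work goes in short steps, Python scripts to look and compute and a shell command to move; the robot and the scene stay as the last step left them, time stands still between calls to the robot, and variables do not carry over. Pictures are saved under pics/ and viewed, and the job is handed in when it is done.

```bash
mkdir -p pics; cat > h.py <<'E'
import numpy as np, cv2
from scipy.spatial.transform import Rotation as Rn
from station import ctrl, imaging
def shot(name,fn):
    d=imaging.get_image(name); np.savez('pics/'+fn+'.npz',**{k:np.array(v) for k,v in d.items()})
    cv2.imwrite('pics/'+fn+'.png',cv2.cvtColor(d['color'],cv2.COLOR_RGB2BGR)); return d
def load(fn): return dict(np.load('pics/'+fn+'.npz'))
def ray(d,u,v):
    R=d['R'];c=-R.T@d['t']; r=R.T@np.linalg.solve(d['intrinsics'],np.array([u,v,1.])); return c,r/np.linalg.norm(r)
def atz(d,u,v,z):
    c,r=ray(d,u,v); return c+r*(z-c[2])/r[2]
def tri(obs):
    A=np.zeros((3,3));b=np.zeros(3);L=[]
    for d,u,v in obs:
        c,r=ray(d,u,v);P=np.eye(3)-np.outer(r,r);A+=P;b+=P@c;L.append((P,c))
    x=np.linalg.solve(A,b); return x,[np.linalg.norm(P@(x-c)) for P,c in L]
def proj(d,X):
    p=d['intrinsics']@(d['R']@np.array(X)+d['t']); return p[:2]/p[2]
def crop(fn,x0,y0,x1,y1,s,out):
    im=cv2.imread('pics/'+fn+'.png')[y0:y1,x0:x1]; cv2.imwrite('pics/'+out+'.png',cv2.resize(im,None,fx=s,fy=s,interpolation=cv2.INTER_CUBIC))
E
python3 - <<'E'
from h import *
for n in('side','top'):
    d=shot(n,n+'0'); print(n,-d['R'].T@d['t'],d['R'][2],d['intrinsics'][0,0])
o=ctrl.get_obs(); print(o); print(Rn.from_rotvec(o['tool_rot']).as_matrix())
E
```

```text
side [-0.01087692 -0.99318324  0.96789466] [ 0.41887778  0.66746545 -0.61565516] 402.24608220780203
top [ 0.29340264 -0.13132967  1.43237406] [ 0.19947761  0.00819845 -0.97986809] 372.9367072062399
{'t': 0.1, 'q': array([ 1.08300080e+00,  5.32820669e-02,  1.61419915e+00, -1.02911054e-05,
        1.47599402e+00, -1.18977780e-01]), 'dq': array([-1.20745408e-03,  1.48710305e-03, -3.01282339e-03,  1.50039921e-03,
        5.46836778e-05, -6.73013573e-04]), 'effort': array([ 4.01926254e-04, -3.94904959e+01, -3.71363068e+01, -1.02027755e-04,
        3.89794295e-03,  6.42010818e-06]), 'tool_pos': array([0.22503602, 0.58245923, 0.23016603]), 'tool_rot': array([-0.93432392,  1.36311244,  0.93286808]), 'contact_force': array([ 0.28348418, -0.46167845, -0.29736686]), 'wrist_torque': array([-0.03204802,  0.03383935,  0.00144381]), 'opening': 0.08538119428933827}
[[-8.73278648e-04 -9.32754477e-01  3.60511196e-01]
 [-1.66781608e-03  3.60512190e-01  9.32753011e-01]
 [-9.99998228e-01  2.13286920e-04 -1.87049051e-03]]
```

View pics/side0.png

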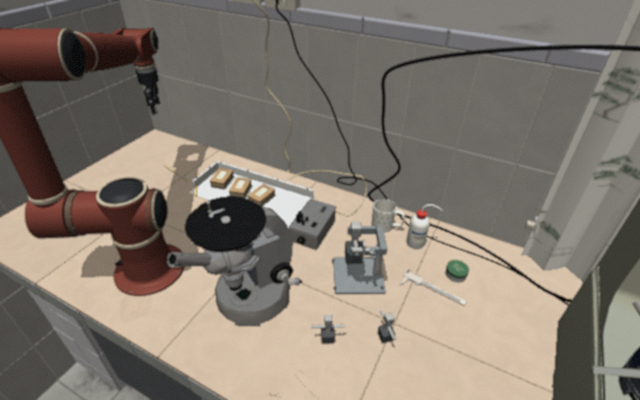

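View pics/top0.png

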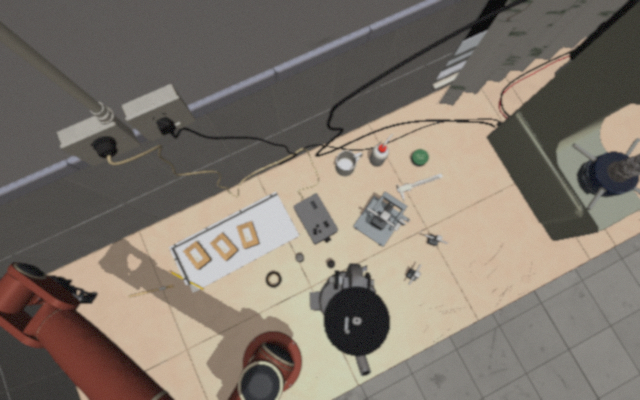

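The pictures show three boxes on the board (top view about 197,255; 224,246; 248,235), the hook at about (382,217), the mug at (345,162) and two decoy weights at (412,272) and (432,239). A microscope stands close to the base. I'll enlarge both views.

```bash
python3 - <<'E'
from h import *
crop('top0',160,180,320,300,5,'c1'); crop('top0',320,140,460,290,4,'c2'); crop('side0',180,150,350,270,4,'c3');crop('side0',310,190,430,310,5,'c4')
E
```

```text
(no output)
```

View pics/c1.png

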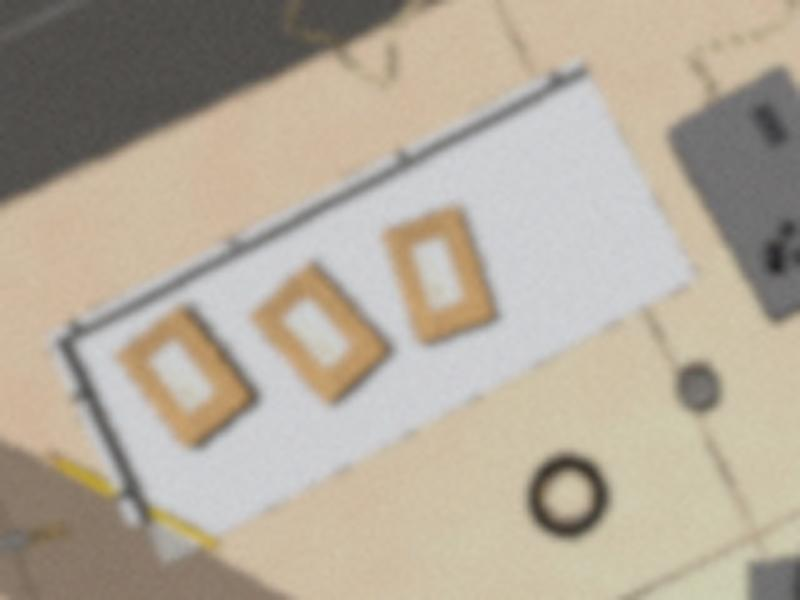

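View pics/c2.png

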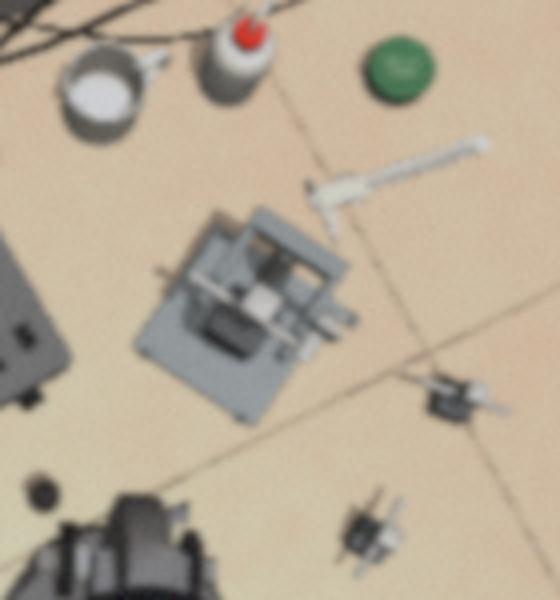

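View pics/c3.png

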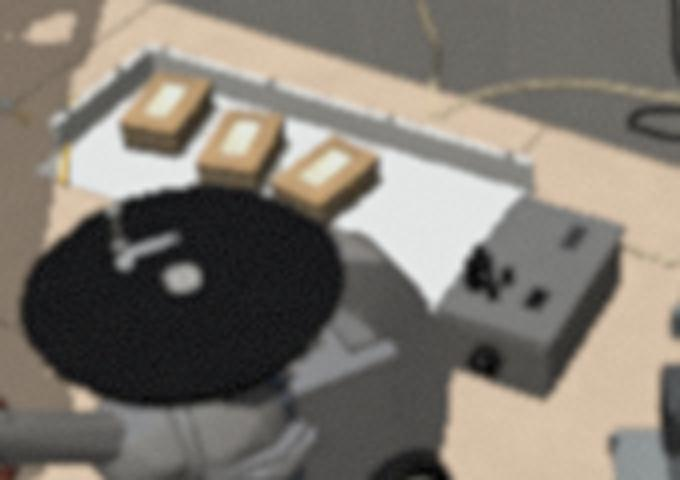

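View pics/c4.png

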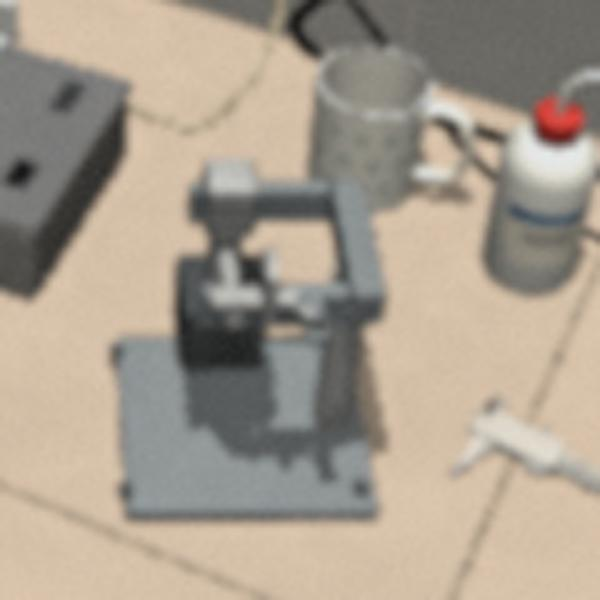

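```bash
python3 - <<'E'
from h import *
from scipy.optimize import least_squares
T=load('top0');S=load('side0')
for n,u,v in (('FL',194,292),('FR',298.4,235),('BRtop',277,193)): print(n,atz(T,u,v,.003))
def bp(p,X): 
    c,s=np.cos(p[2]),np.sin(p[2]); return np.array([p[0]+c*X[0]-s*X[1],p[1]+s*X[0]+c*X[1],X[2]])
obs=[(T,298.4,235,(-.095,-.225,.003)),(T,194,292,(-.095,.225,.003)),(S,288.75,226,(-.095,-.225,.003)),
]
def f(p): return np.concatenate([proj(d,bp(p,X))-[u,v] for d,u,v,X in obs])
r=least_squares(f,[.6,.4,0.]); print(r.x,r.fun)
p=r.x
for d,fn in((T,'top0'),(S,'side0')):
    im=cv2.imread(f'pics/{fn}.png'); im=cv2.resize(im,None,fx=4,fy=4,interpolation=cv2.INTER_CUBIC)
    def line(A,B,c=(0,0,255)):
        a=(proj(d,bp(p,A))*4+2).astype(int);b=(proj(d,bp(p,B))*4+2).astype(int);cv2.line(im,tuple(map(int,a)),tuple(map(int,b)),c,1)
    C=[(-.095,-.225,.003),(.095,-.225,.003),(.095,.225,.003),(-.095,.225,.003)]
    for i in range(4): line(C[i],C[(i+1)%4])
    line((.087,-.225,.043),(.087,.217,.043),(0,255,0));line((-.063,.217,.043),(.087,.217,.043),(0,255,0))
    line((.087,-.225,.003),(.087,.217,.003),(255,0,0));line((-.063,.217,.003),(.087,.217,.003),(255,0,0))
    u,v=proj(d,bp(p,(0,0,0)))*4; u=int(u);v=int(v); cv2.imwrite(f'pics/ov_{fn}.png',im[v-250:v+250,u-350:u+350])
E
```

```text
FL [0.22293219 0.31262983 0.003     ]
FR [ 0.46078768 -0.06000045  0.003     ]
BRtop [0.62079088 0.03616831 0.003     ]
[0.4217991  0.17897288 0.56997158] [ 0.49259371 -0.60189559 -1.29254429  0.61538475  0.54698177  0.8562974 ]
```

View pics/ov_top0.png

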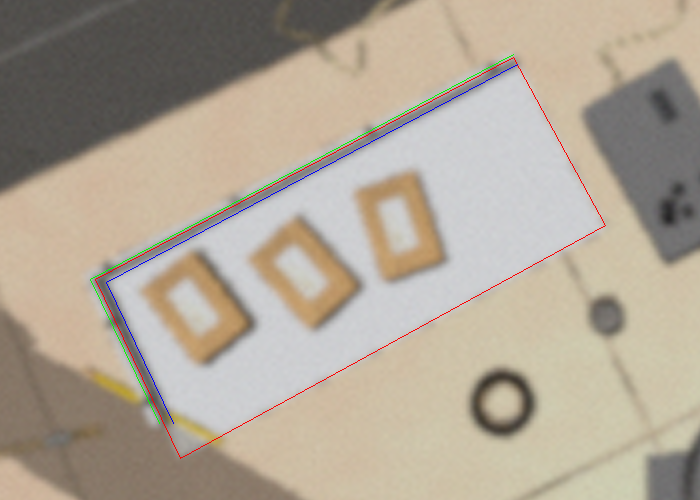

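View pics/ov_side0.png

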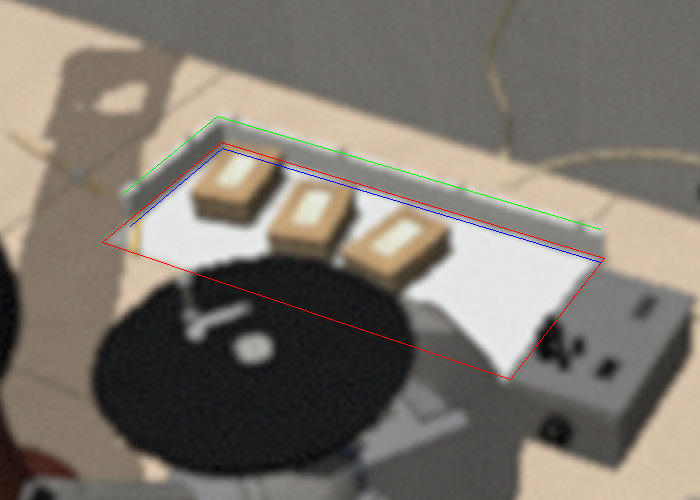

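```bash
cat >> h.py <<'E'
BP=np.array([.4218,.1790,.570])
def w2b(X): c,s=np.cos(BP[2]),np.sin(BP[2]); d=np.array(X[:2])-BP[:2]; return np.array([c*d[0]+s*d[1],-s*d[0]+c*d[1]])
def b2w(X): c,s=np.cos(BP[2]),np.sin(BP[2]); return BP[:2]+[c*X[0]-s*X[1],s*X[0]+c*X[1]]
E
python3 - <<'E'
from h import *
T=load('top0');S=load('side0')
print('disk',tri([(T,356,321),(S,226,220)]))
for n,q in dict(A=[(183,305),(255,398),(195,447),(120,355)],B=[(315,262),(390,350),(333,403),(253,318)],C=[(460,207),(497,318),(427,343),(385,232)]).items():
    P=np.array([w2b(atz(T,160+u/5-.4,180+v/5-.4,.039)) for u,v in q]); e=P[1]-P[0]; e2=P[2]-P[3];e=e+e2
    print(n,P.mean(0).round(4),'yawdeg of long axis vs board x',np.degrees(np.arctan2(-e[1],-e[0])), [np.linalg.norm(P[i]-P[(i+1)%4]).round(3) for i in range(4)])
# hook: base corners z=.012 ; grip
c=lambda u,v:(320+u/4-.4,140+v/4-.4); cs=lambda u,v:(310+u/5-.4,190+v/5-.4)
print('grip top',tri([(T,*c(263,303)),(S,*cs(230,172))]))
print('tab?',tri([(T,*c(308,345)),(S,*cs(235,297))]))
for u,v in [(135,345),(250,422)]: print('base top',atz(T,*c(u,v),.012))
for u,v in [(120,345),(127,515),(375,515)]: print('base side',atz(S,*cs(u,v),.012))
for u,v in [(42,492)]: print('dark',atz(T,*c(u,v),.03))
print('grey',atz(T,160+698/5,180+387/5,.03), 'ring',atz(T,160+568/5,180+495/5,.01)); print('mug',atz(T,345,162,.09),'box',atz(T,325,235,.06))
E
```

```text
disk (array([ 0.1892563 , -0.25978802,  0.31438675]), [np.float64(0.002114259202342328), np.float64(0.0021142592023422886)])
A [0.0161 0.1416] yawdeg of long axis vs board x 11.783942954883639 [np.float64(0.09), np.float64(0.055), np.float64(0.09), np.float64(0.058)]
B [-0.0036  0.0404] yawdeg of long axis vs board x 14.423320007404756 [np.float64(0.088), np.float64(0.056), np.float64(0.089), np.float64(0.061)]
C [-0.0077 -0.0572] yawdeg of long axis vs board x -7.661438850475665 [np.float64(0.089), np.float64(0.055), np.float64(0.09), np.float64(0.059)]
grip top (array([ 0.51985083, -0.35327314,  0.21624139]), [np.float64(0.0003264965031774588), np.float64(0.00032649650317759265)])
tab? (array([ 0.49327447, -0.39998036,  0.17353057]), [np.float64(0.00042218353133889873), np.float64(0.000422183531338855)])
base top [ 0.50858687 -0.26860417  0.012     ]
base top [ 0.44181752 -0.38109695  0.012     ]
base side [ 0.50744899 -0.27484442  0.012     ]
base side [ 0.43626872 -0.38836648  0.012     ]
base side [ 0.56021034 -0.46477237  0.012     ]
dark [ 0.36243745 -0.18657251  0.03      ]
grey [ 0.37428166 -0.07196286  0.03      ] ring [0.28930075 0.02003763 0.01      ]
mug [ 0.73689178 -0.21904118  0.09      ] box [ 0.4604582  -0.16089383  0.06      ]
```

```bash
cat >> h.py <<'E'
def go(wps):
    """wps: list of (wx,wy,wz,theta_deg); prints tool-frame shift+turn from current pose"""
    o=ctrl.get_obs(); p=np.array(o['tool_pos']); R=Rn.from_rotvec(o['tool_rot']).as_matrix(); th=np.degrees(np.arctan2(R[1,2],R[0,2]))
    print('now',p.round(4),'theta',round(th,2),'board',w2b(p).round(4),'t',round(o['t'],2),'open',round(o['opening'],4),'F',np.round(o['contact_force'],1))
    for x,y,z,t in wps:
        d=R.T@(np.array([x,y,z])-p); print('row',d.round(4),'turn',round(np.radians(th-t),4))
def B(x,y,z,t): w=b2w((x,y)); return (w[0],w[1],z,t+np.degrees(BP[2]))
E
python3 - <<'E'
from h import *
go([B(-.08,.1416,.15,90),B(-.08,.1416,.012,90),B(-.030,.1416,.012,90),B(-.016,.1416,.012,90)])
E
```

```text
now [0.225  0.5825 0.2302] theta 68.87 board [0.0521 0.4459] t 0.1 open 0.0854 F [ 0.3 -0.5 -0.3]
row [ 0.0807 -0.1675 -0.2861] turn -0.9388
row [ 0.2187 -0.1675 -0.2859] turn -0.9388
row [ 0.2186 -0.1971 -0.2455] turn -0.9388
row [ 0.2186 -0.2053 -0.2342] turn -0.9388
```

```bash
python3 -m jog '[[[0.04,-0.167,-0.286,-0.939,0.3],[0.04,-0.167,-0.286,-0.939,0.3],[0.04,-0.167,-0.286,-0.939,0.3],[0.04,-0.167,-0.286,-0.939,0.3],[0.04,-0.167,-0.286,-0.939,0.3],[0.04,-0.167,-0.286,-0.939,0.3],[0.06,-0.167,-0.286,-0.939,0.3],[0.08,-0.167,-0.286,-0.939,0.3],[0.08,-0.167,-0.286,-0.939,0.3],[0.08,-0.167,-0.286,-0.939,0.3]]]' 20; python3 - <<'E'
from h import *
shot('top','top1');shot('side','side1')
crop('top1',160,180,320,300,5,'c1'); crop('side1',180,130,350,250,4,'c3')
go([B(-.08,.1416,.012,90),B(-.03,.1416,.012,90),B(-.016,.1416,.012,90)])
E
```

```text
t: 1.1
tool_pos: [0.2775, 0.2554, 0.1507]
tool_rot: [-1.616, 0.886, 1.616]
contact_force: [0.4, 0.5, 0.4]
opening: 0.0301
now [0.2781 0.2564 0.1521] theta 122.74 board [-0.0792  0.1427] t 1.2 open 0.0298 F [-1.2  0.1  0.4]
row [ 0.1401  0.0008 -0.0009] turn 0.0014
row [ 0.1401 -0.0492 -0.001 ] turn 0.0014
row [ 0.1401 -0.0632 -0.001 ] turn 0.0014
```

View pics/c1.png

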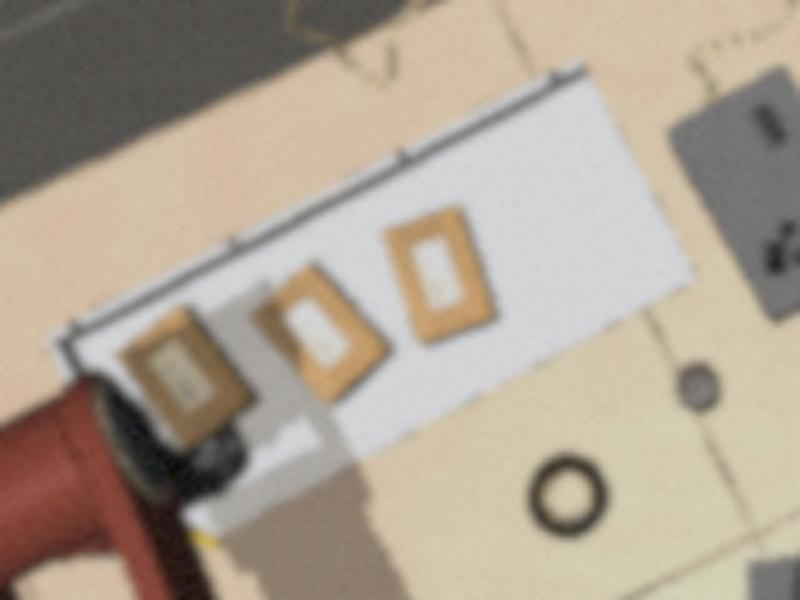

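View pics/c3.png

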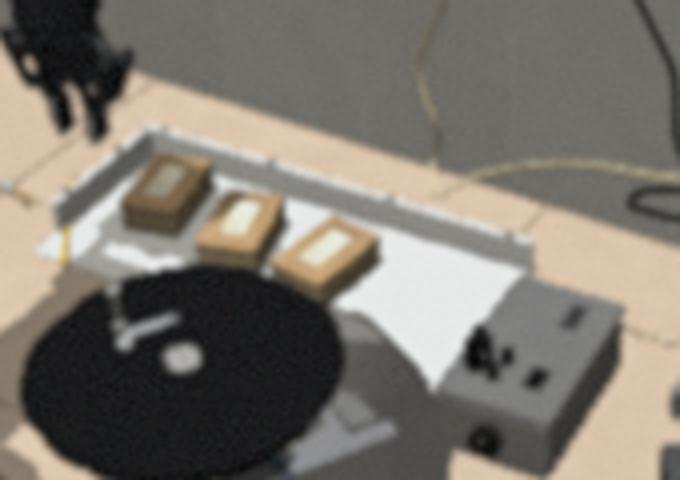

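The gripper is in front of box A (top-view crop about 215,465) and the boxes haven't moved. I'll go down and push A to the fence.

```bash
python3 -m jog '[[[0.05,0,0,0,0.3],[0.1,0,0,0,0.3],[0.138,0,0,0,0.3],[0.138,0,0,0,0.3],[0.138,-0.015,0,0,0.3],[0.138,-0.022,0,0,0.3],[0.138,-0.029,0,0,0.3],[0.138,-0.036,0,0,0.3],[0.138,-0.043,0,0,0.3],[0.138,-0.050,0,0,0.3],[0.138,-0.055,0,0,0.3],[0.138,-0.058,0,0,0.3]]]' ; python3 -m jog '[[[0,-0.002,0,0,0.3],[0,-0.003,0,0,0.3],[0,-0.004,0,0,0.3],[0,-0.004,0,0,0.3]]]'; python3 -c "
from h import *
go([])"
```

```text
t: 2.4
tool_pos: [0.3273, 0.2878, 0.014]
tool_rot: [-1.617, 0.883, 1.616]
contact_force: [-0.8, -0.2, 1.1]
opening: 0.0299
t: 2.8
tool_pos: [0.3307, 0.2899, 0.014]
tool_rot: [-1.617, 0.883, 1.616]
contact_force: [-0.0, 0.9, -0.2]
opening: 0.0301
now [0.3307 0.2899 0.014 ] theta 122.74 board [-0.0169  0.1426] t 2.8 open 0.0301 F [-0.   0.9 -0.2]
```

```bash
python3 -m jog '[[[0,-0.001,0,0,0.3],[0,-0.002,0,0,0.3],[0,-0.003,0,0,0.3],[0,-0.003,0,0,0.3]]]'; python3 -m jog '[[[0,-0.001,0,0,0.3],[0,-0.002,0,0,0.3],[0,-0.003,0,0,0.3],[0,-0.003,0,0,0.3]]]'; python3 -c "
from h import *
go([])"
```

```text
t: 3.2
tool_pos: [0.3326, 0.2912, 0.0138]
tool_rot: [-1.617, 0.885, 1.617]
contact_force: [-4.2, -2.4, 4.1]
opening: 0.0298
t: 3.6
tool_pos: [0.3325, 0.2911, 0.0133]
tool_rot: [-1.616, 0.893, 1.623]
contact_force: [-10.8, -7.8, 9.8]
opening: 0.0299
now [0.3325 0.2911 0.0133] theta 122.76 board [-0.0147  0.1426] t 3.6 open 0.0299 F [-10.8  -7.8   9.8]
```

```bash
python3 -c "
from h import *
go([B(-.085,.1416,.03,90),B(-.085,.0404,.03,90),B(-.085,.0404,.014,90),B(-.016,.0404,.014,90)])"
```

```text
now [0.3325 0.2911 0.0133] theta 122.76 board [-0.0147  0.1426] t 3.6 open 0.0299 F [-10.8  -7.8   9.8]
row [-0.016   0.0705 -0.0009] turn 0.0017
row [-0.0158  0.0707 -0.1021] turn 0.0017
row [ 0.0002  0.0705 -0.1021] turn 0.0017
row [-0.0006  0.0015 -0.1022] turn 0.0017
```

```bash
python3 -m jog '[[[0,0.04,0,0.002,0.3],[-0.016,0.07,-0.001,0.002,0.3],[-0.016,0.07,-0.05,0.002,0.3],[-0.016,0.07,-0.102,0.002,0.3],[-0.016,0.07,-0.102,0.002,0.3],[0,0.07,-0.102,0.002,0.3],[0,0.055,-0.102,0.002,0.3],[0,0.048,-0.102,0.002,0.3],[0,0.041,-0.102,0.002,0.3],[0,0.034,-0.102,0.002,0.3],[0,0.027,-0.102,0.002,0.3],[0,0.020,-0.102,0.002,0.3]]]';python3 -m jog '[[[0,-0.006,0,0,0.3],[0,-0.012,0,0,0.3],[0,-0.016,0,0,0.3],[0,-0.018,0,0,0.3],[0,-0.018,0,0,0.3]]]'; python3 -c "
from h import *
go([B(-.0147,.0404,.014,90)])"
```

```text
t: 4.8
tool_pos: [0.3712, 0.195, 0.0137]
tool_rot: [-1.614, 0.894, 1.622]
contact_force: [-1.1, -0.6, 0.6]
opening: 0.0299
t: 5.3
tool_pos: [0.3865, 0.2047, 0.0136]
tool_rot: [-1.614, 0.894, 1.622]
contact_force: [-0.2, -1.0, 1.0]
opening: 0.03
now [0.3865 0.2047 0.0136] theta 122.66 board [-0.0159  0.0407] t 5.3 open 0.03 F [-0.2 -1.   1. ]
row [-0.0005 -0.0011 -0.0003] turn 0.0001
```

```bash
python3 -m jog '[[[0,-0.001,0,0,0.3],[0,-0.002,0,0,0.3],[0,-0.003,0,0,0.3],[0,-0.004,0,0,0.3],[0,-0.004,0,0,0.3]]]'; python3 -c "
from h import *
go([B(-.09,.0404,.03,90),B(-.09,-.058,.03,90),B(-.09,-.058,.014,90),B(-.016,-.058,.014,90)])"
```

```text
t: 5.8
tool_pos: [0.3865, 0.2048, 0.0129]
tool_rot: [-1.612, 0.904, 1.63]
contact_force: [-13.4, -9.6, 14.0]
opening: 0.0304
now [0.3865 0.2048 0.0129] theta 122.69 board [-0.0158  0.0408] t 5.8 open 0.0304 F [-13.4  -9.6  14. ]
row [-0.0154  0.0745 -0.0004] turn 0.0005
row [-0.0153  0.0746 -0.0988] turn 0.0005
row [ 0.0007  0.0742 -0.0987] turn 0.0005
row [-0.001   0.0002 -0.0988] turn 0.0005
```

```bash
python3 -m jog '[[[0,0.04,0,0,0.3],[-0.016,0.074,-0.001,0,0.3],[-0.016,0.074,-0.05,0,0.3],[-0.016,0.074,-0.099,0,0.3],[-0.016,0.074,-0.099,0,0.3],[-0.001,0.074,-0.099,0,0.3],[-0.001,0.06,-0.099,0,0.3],[-0.001,0.053,-0.099,0,0.3],[-0.001,0.046,-0.099,0,0.3],[-0.001,0.039,-0.099,0,0.3],[-0.001,0.032,-0.099,0,0.3],[-0.001,0.025,-0.099,0,0.3]]]';python3 -m jog '[[[0,-0.006,0,0,0.3],[0,-0.012,0,0,0.3],[0,-0.018,0,0,0.3],[0,-0.023,0,0,0.3],[0,-0.025,0,0,0.3],[0,-0.026,0,0,0.3],[0,-0.027,0,0,0.3]]]'; python3 -c "
from h import *
go([B(-.0147,-.058,.014,90)])"
```

```text
t: 7.0
tool_pos: [0.4194, 0.1084, 0.0147]
tool_rot: [-1.613, 0.904, 1.63]
contact_force: [-0.4, -0.7, 1.7]
opening: 0.0297
t: 7.7
tool_pos: [0.4389, 0.121, 0.0141]
tool_rot: [-1.61, 0.914, 1.64]
contact_force: [-18.5, -11.1, 18.3]
opening: 0.0299
now [0.4389 0.121  0.0141] theta 122.78 board [-0.0169 -0.058 ] t 7.7 open 0.0299 F [-18.5 -11.1  18.3]
row [ 0.     -0.0022  0.    ] turn 0.0021
```

```bash
sed -i 's/BP=np.array.*/BP=np.array([.4218,.1790,.559])/' h.py; python3 -m jog '[[[0,0.03,0,0,0.3],[-0.05,0.05,0,0,0.3],[-0.1,0.05,0,0,0.3],[-0.1,0.05,0,0,-0.1]]]'; python3 -c "
from h import *
go([B(-.03,-.14,.1,0),B(.036,-.14,.1,0),B(.036,-.14,.014,0)])"
```

```text
t: 8.1
tool_pos: [0.4044, 0.0962, 0.1229]
tool_rot: [-1.619, 0.906, 1.626]
contact_force: [1.0, -0.3, 0.2]
opening: 0.0429
now [0.4044 0.0962 0.1229] theta 122.75 board [-0.0587 -0.061 ] t 8.1 open 0.0429 F [ 1.  -0.3  0.2]
row [ 0.0228 -0.0282 -0.0792] turn 1.5833
row [ 0.0214 -0.0941 -0.08  ] turn 1.5833
row [ 0.1074 -0.096  -0.0794] turn 1.5833
```

```bash
python3 -m jog '[[[0.022,-0.02,-0.04,0.15,-0.1],[0.022,-0.04,-0.08,0.30,-0.1],[0.022,-0.06,-0.08,0.45,-0.1],[0.022,-0.08,-0.08,0.60,-0.1],[0.022,-0.094,-0.08,0.75,-0.1],[0.022,-0.094,-0.08,0.90,-0.1],[0.022,-0.094,-0.08,1.05,-0.1],[0.022,-0.094,-0.08,1.20,-0.1],[0.022,-0.094,-0.08,1.35,-0.1],[0.022,-0.094,-0.08,1.50,-0.1],[0.022,-0.094,-0.08,1.583,-0.1],[0.022,-0.094,-0.08,1.583,-0.1]]]'; python3 - <<'E'
from h import *
shot('top','top2');shot('side','side2')
crop('top2',160,180,320,300,5,'c1'); crop('side2',180,130,350,250,4,'c3')
go([B(.036,-.14,.014,0),B(.036,.02,.014,0)])
E
```

```text
t: 9.3
tool_pos: [0.5268, 0.0796, 0.0991]
tool_rot: [-0.45, 1.544, 0.429]
contact_force: [-0.8, -0.1, 0.5]
opening: 0.0468
now [0.5266 0.0795 0.0992] theta 32.15 board [ 0.0361 -0.14  ] t 9.4 open 0.0469 F [-1.3  0.5 -0.8]
row [0.0851 0.0006 0.0017] turn 0.002
row [0.084  0.1606 0.002 ] turn 0.002
```

View pics/c1.png

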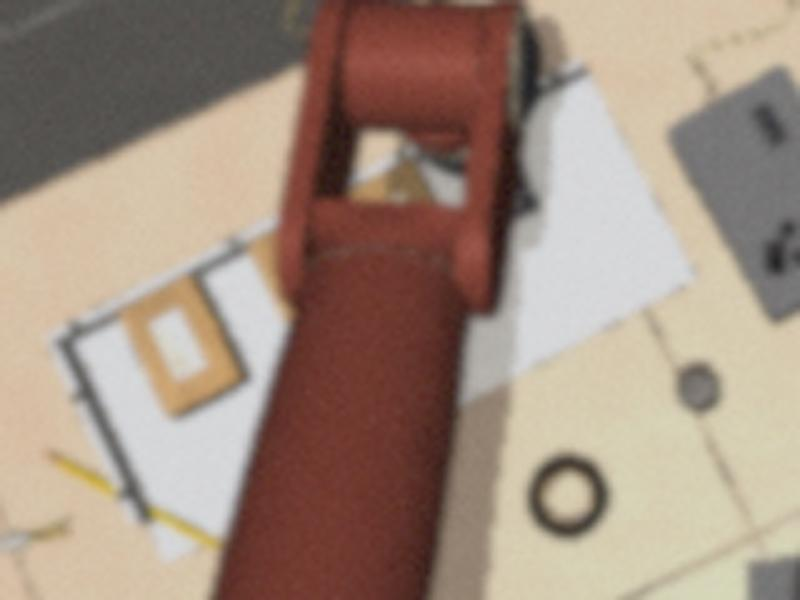

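View pics/c3.png

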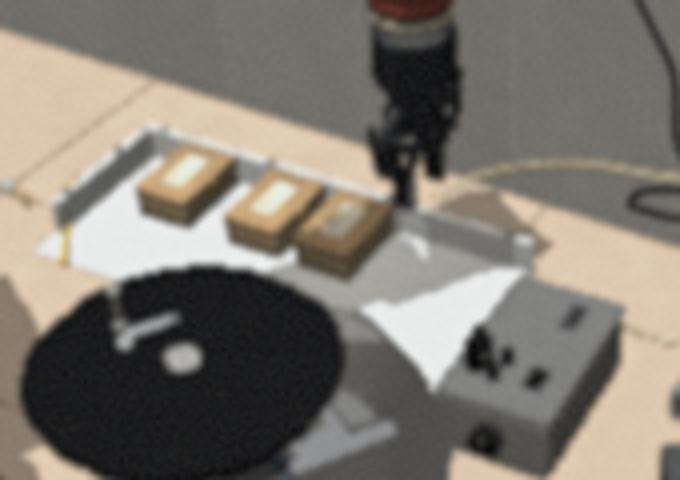

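The boxes now lie along the fence (side crop about 187,180; 275,205; 343,230), and the gripper is at the open end beside C. Next I'll push the row towards the stop.

```bash
python3 -m jog '[[[0.05,0,0.002,0.002,-0.1],[0.085,0,0.002,0.002,-0.1],[0.085,0.0,0.002,0.002,-0.1],[0.085,0.015,0.002,0.002,-0.1],[0.085,0.03,0.002,0.002,-0.1],[0.085,0.042,0.002,0.002,-0.1],[0.085,0.054,0.002,0.002,-0.1],[0.085,0.066,0.002,0.002,-0.1],[0.085,0.078,0.002,0.002,-0.1],[0.085,0.09,0.002,0.002,-0.1],[0.085,0.1,0.002,0.002,-0.1],[0.085,0.11,0.002,0.002,-0.1]]]'; python3 -c "
from h import *
go([B(.036,.023,.014,0)])"
```

```text
t: 10.6
tool_pos: [0.4684, 0.1728, 0.0136]
tool_rot: [-0.45, 1.544, 0.429]
contact_force: [1.9, -3.3, 2.7]
opening: 0.0471
now [0.4684 0.1728 0.0136] theta 32.04 board [ 0.0363 -0.03  ] t 10.6 open 0.0471 F [ 1.9 -3.3  2.7]
row [-0.0009  0.053  -0.0003] turn 0.0001
```

```bash
python3 -m jog '[[[0,0.012,0,0,-0.1],[0,0.02,0,0,-0.1],[0,0.028,0,0,-0.1],[0,0.036,0,0,-0.1],[0,0.042,0,0,-0.1],[0,0.046,0,0,-0.1],[0,0.049,0,0,-0.1],[0,0.051,0,0,-0.1]]]'; python3 -c "
from h import *
go([B(.036,.023,.014,0)])"
```

```text
t: 11.4
tool_pos: [0.4421, 0.2151, 0.0134]
tool_rot: [-0.454, 1.542, 0.427]
contact_force: [7.2, -13.8, 3.0]
opening: 0.047
now [0.4421 0.2151 0.0134] theta 32.1 board [0.0363 0.0198] t 11.4 open 0.047 F [  7.2 -13.8   3. ]
row [-0.0006  0.0032 -0.0004] turn 0.0013
```

```bash
python3 -m jog '[[[0,0.001,0,0,-0.1],[0,0.002,0,0,-0.1],[0,0.003,0,0,-0.1],[0,0.003,0,0,-0.1]]]'; python3 -c "
from h import *
go([B(.036,.023,.014,0)])"
```

```text
t: 11.8
tool_pos: [0.4422, 0.215, 0.0136]
tool_rot: [-0.459, 1.54, 0.421]
contact_force: [7.8, -14.5, 0.8]
opening: 0.047
now [0.4422 0.215  0.0136] theta 32.14 board [0.0364 0.0197] t 11.8 open 0.047 F [  7.8 -14.5   0.8]
row [-0.0005  0.0033 -0.0004] turn 0.0019
```

```bash
python3 -m jog '[[[0,-0.02,0,0,-0.1],[-0.05,-0.05,0,0,-0.1],[-0.1,-0.1,0,0,-0.1],[-0.15,-0.15,0,0,-0.1],[-0.2,-0.2,0,0,-0.1],[-0.2,-0.25,0,0,-0.1],[-0.2,-0.30,0,0,-0.1],[-0.2,-0.3,0,0,-0.1]]]'; python3 - <<'E'
from h import *
shot('top','top3');shot('side','side3')
crop('top3',160,200,290,300,6,'c1'); crop('side3',190,150,320,240,6,'c3');crop('top3',320,140,460,290,4,'c2')
E
```

```text
t: 12.6
tool_pos: [0.5993, -0.0269, 0.2168]
tool_rot: [-0.458, 1.541, 0.424]
contact_force: [-0.2, 0.5, 0.5]
opening: 0.0471
```

View pics/c1.png

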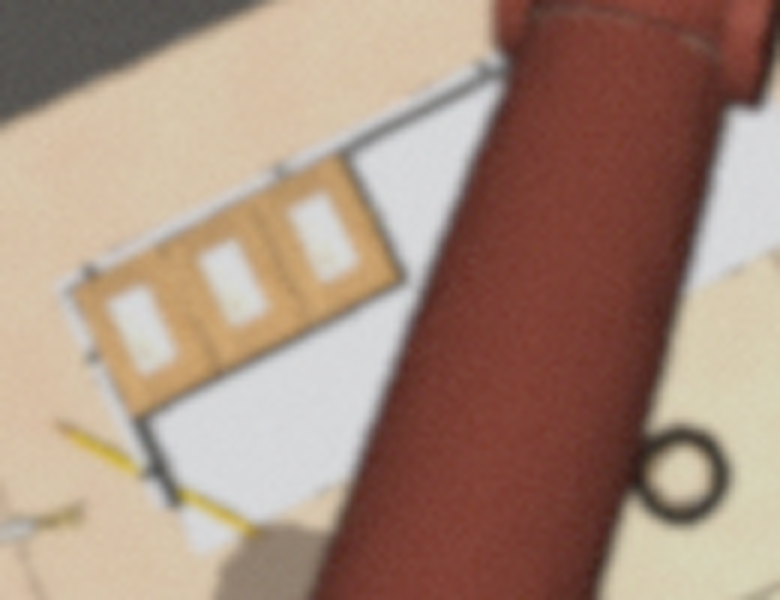

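View pics/c3.png

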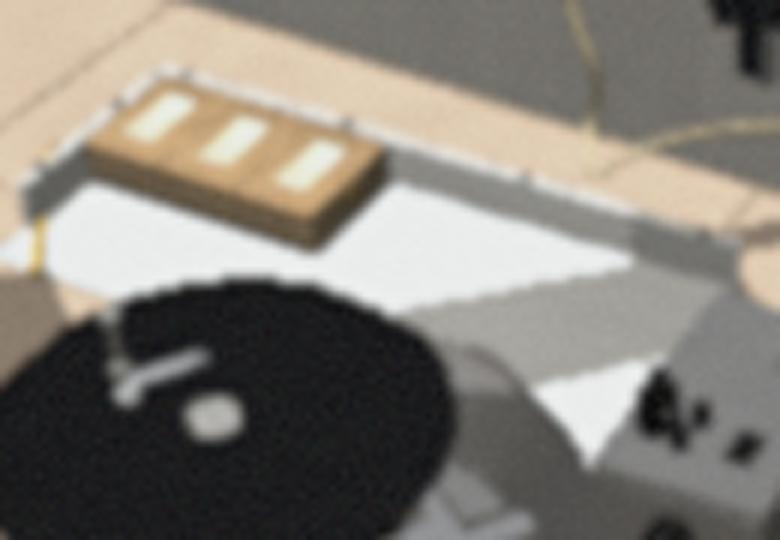

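The row is closed against the fence and stop, with the right-hand end of the last box at crop (350,155)–(405,275). Next I'll overlay a model of the hook to refine its pose.

```bash
cat > hk.py <<'E'
from h import *
HP=[.520,-.353,-.55]
def hp(X,p=None):
    p=HP if p is None else p
    c,s=np.cos(p[2]),np.sin(p[2]); return np.array([p[0]+c*X[0]-s*X[1],p[1]+s*X[0]+c*X[1],X[2]])
def box(x0,x1,y0,y1,z0,z1):
    P=[(x,y,z) for x in(x0,x1) for y in(y0,y1) for z in(z0,z1)]
    return [(P[i],P[j]) for i in range(8) for j in range(i+1,8) if sum(a!=b for a,b in zip(P[i],P[j]))==1]
def ov(fn,out,k=0.,s=6):
    d=load(fn); im=cv2.resize(cv2.imread(f'pics/{fn}.png'),None,fx=s,fy=s,interpolation=cv2.INTER_CUBIC)
    for E,c in ((box(-.014,.014,-.014,.014,.175,.215),(0,0,255)),(box(-.018,.063,-.047,-.037,.141,.169),(0,255,0)),(box(-.018,.063,.037,.047,.141,.169),(0,255,0)),(box(.014+k,.020+k,-.071,-.045,.171,.205),(255,0,255)),(box(-.005,.005,-.062,.062,.155,.165),(255,0,0)),(box(-.025,.025,-.025,.025,.08,.13),(0,255,255))):
        for A,B_ in E:
            a=(proj(d,hp(A))+.5)*s;b=(proj(d,hp(B_))+.5)*s;cv2.line(im,tuple(map(int,a)),tuple(map(int,b)),c,1)
    u,v=proj(d,hp((0,0,.15)))*s;u=int(u);v=int(v); cv2.imwrite(f'pics/{out}.png',im[v-250:v+250,u-300:u+300])
E
python3 - <<'E'
from hk import *
ov('top0','h1');ov('side0','h2')
E
```

```text
(no output)
```

View pics/h1.png

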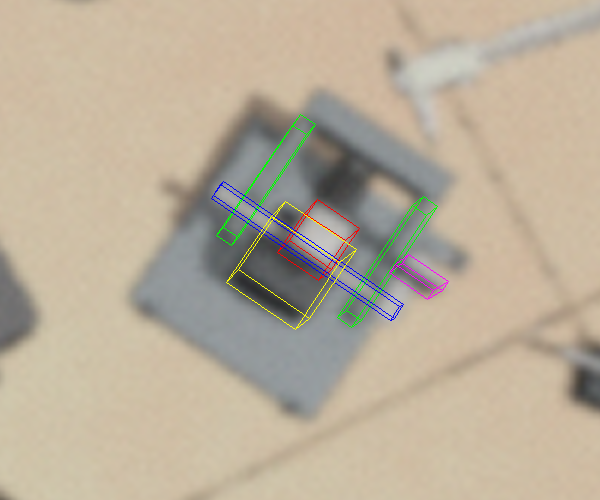

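View pics/h2.png

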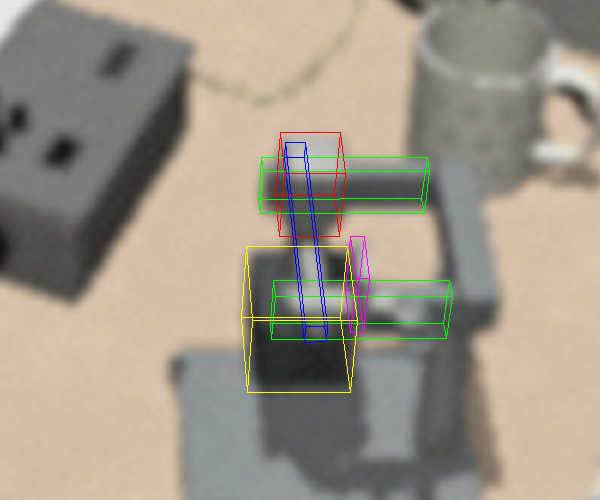

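```bash
python3 - <<'E'
from h import *
# average several frames for less noise? single time
crop('top0',352,185,422,245,11,'c2'); crop('side0',335,215,400,265,12,'c4')
E
```

```text
(no output)
```

View pics/c2.png

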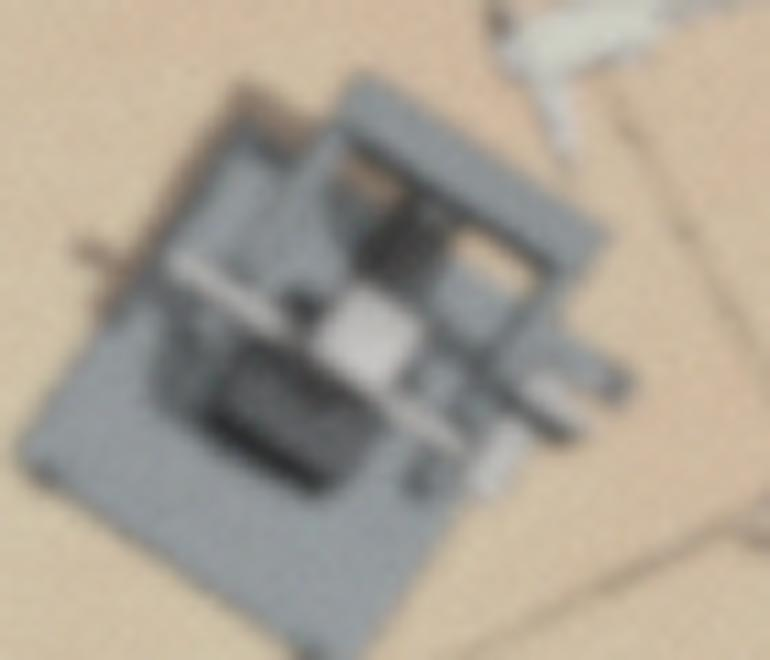

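View pics/c4.png

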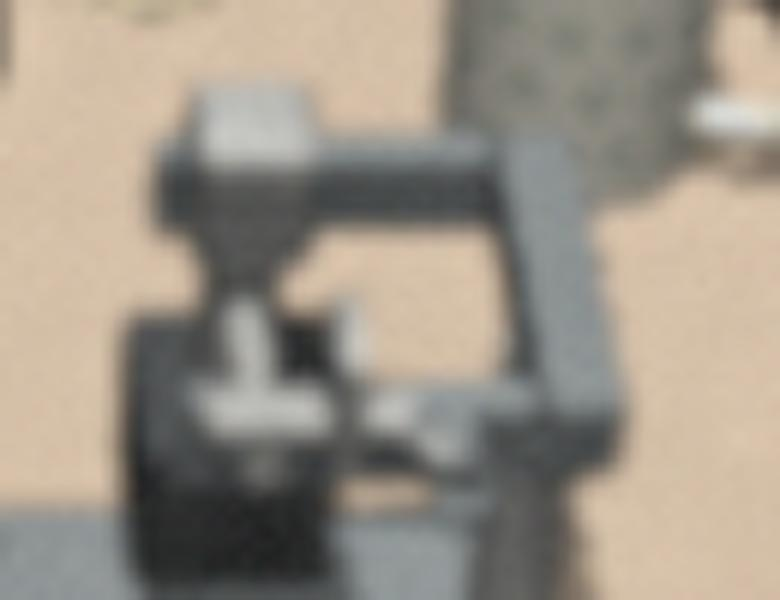

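```bash
python3 - <<'E'
from hk import *
T=load('top0');S=load('side0')
t=lambda u,v:(T,352+u/11-.45,185+v/11-.45); s=lambda u,v:(S,335+u/12-.45,215+v/12-.45)
def inv(X):
    c,q=np.cos(HP[2]),np.sin(HP[2]);d=X[:2]-np.array(HP[:2]);return np.round([c*d[0]+q*d[1],-q*d[0]+c*d[1],X[2]],4)
for n,a,b in (('tab',t(563,398),s(352,308)),('grip top',t(368,338),s(252,128)),('bar',t(500,455),s(262,410)),('xbar R top front?',t(610,240),s(610,410)),('xbar L',t(360,75),s(540,140))):
    x,e=tri([a,b]); print(n,x.round(4),'stand',inv(x),np.round(e,4))
print('pinL',inv(atz(*t(175,262),.165)),'tab205',inv(atz(*t(563,398),.205)))
E
```

```text
tab [ 0.5056 -0.4119  0.2107] stand [ 0.0186 -0.0577  0.2107] [0.0006 0.0006]
grip top [ 0.5207 -0.3529  0.2111] stand [0.0006 0.0004 0.2111] [0. 0.]
bar [ 0.4924 -0.4007  0.1758] stand [ 0.0014 -0.0551  0.1758] [0.0009 0.0009]
xbar R top front? [ 0.5649 -0.436   0.1674] stand [ 0.0817 -0.0473  0.1674] [0.0001 0.0001]
xbar L [ 0.612  -0.3554  0.1658] stand [0.0797 0.0461 0.1658] [0.0019 0.0019]
pinL [-0.0025  0.0607  0.165 ] tab205 [ 0.0207 -0.0583  0.205 ]
```

```bash
sed -i 's/HP=.*/HP=[.5203,-.353,-.535]/' hk.py; cat >> hk.py <<'E'
def H(x,y,z,t): w=hp((x,y,z)); return (w[0],w[1],z,t+np.degrees(HP[2]))
E
python3 - <<'E'
from hk import *
go([H(-.012,-.058,.28,90),H(-.012,-.058,.188,90)])
E
```

```text
now [ 0.6014 -0.0301  0.2181] theta 31.85 board [ 0.0414 -0.2725] t 12.7 open 0.0469 F [ 0.2  0.  -0.8]
row [-0.0515 -0.2487 -0.2974] turn -0.48
row [ 0.0405 -0.2469 -0.2957] turn -0.48
```

```bash
python3 -m jog '[[[-0.06,-0.02,-0.02,0,1],[-0.06,-0.247,-0.296,-0.48,1],[-0.06,-0.247,-0.296,-0.48,1],[-0.06,-0.247,-0.296,-0.48,1],[-0.06,-0.247,-0.296,-0.48,1],[-0.06,-0.247,-0.296,-0.48,1],[-0.06,-0.247,-0.296,-0.48,1],[-0.06,-0.247,-0.296,-0.48,1],[-0.06,-0.247,-0.296,-0.48,1],[-0.06,-0.247,-0.296,-0.48,1]]]'; python3 - <<'E'
from hk import *
go([H(-.012,-.058,.28,90),H(-.012,-.058,.188,90),H(.02,-.058,.188,90)])
E
```

```text
t: 13.7
tool_pos: [0.4795, -0.3955, 0.2866]
tool_rot: [-0.82, 1.434, 0.792]
contact_force: [-0.6, 1.0, -0.3]
opening: -0.0001
now [ 0.4795 -0.3955  0.2866] theta 59.14 board [-0.2558 -0.5176] t 13.7 open -0.0001 F [-0.6  1.  -0.3]
row [ 0.0066 -0.0014 -0.0005] turn -0.0036
row [ 0.0986 -0.0008  0.0016] turn -0.0036
row [ 0.0988 -0.0328  0.0018] turn -0.0036
```

```bash
python3 -m jog '[[[0.05,0,0.001,-0.003,1],[0.098,-0.001,0.0015,-0.003,1],[0.098,-0.001,0.0015,-0.003,1],[0.098,-0.008,0.0015,-0.003,1],[0.098,-0.013,0.0015,-0.003,1],[0.098,-0.018,0.0015,-0.003,1]]]';  python3 -m jog '[[[0,-0.004,0,0,1],[0,-0.008,0,0,1],[0,-0.012,0,0,1]]]';python3 -m jog '[[[0,-0.004,0,0,1],[0,-0.008,0,0,1],[0,-0.010,0,0,1]]]'; python3 - <<'E'
from hk import *
go([H(.02,-.058,.188,90)])
shot('side','side4'); crop('side4',325,180,405,265,8,'c4')
E
```

```text
t: 14.3
tool_pos: [0.4963, -0.4057, 0.1916]
tool_rot: [-0.824, 1.433, 0.794]
contact_force: [-3.7, 4.9, 3.2]
opening: 0.0001
t: 14.6
tool_pos: [0.5075, -0.4123, 0.1924]
tool_rot: [-0.825, 1.431, 0.792]
contact_force: [-0.5, -1.1, 1.1]
opening: -0.0
t: 14.9
tool_pos: [0.5167, -0.418, 0.1929]
tool_rot: [-0.826, 1.431, 0.791]
contact_force: [-0.0, -0.6, 0.9]
opening: -0.0001
now [ 0.5167 -0.418   0.1929] theta 59.35 board [-0.2361 -0.5565] t 14.9 open -0.0001 F [-0.  -0.6  0.9]
row [ 0.0048  0.0101 -0.0001] turn -0.0
```

View pics/c4.png

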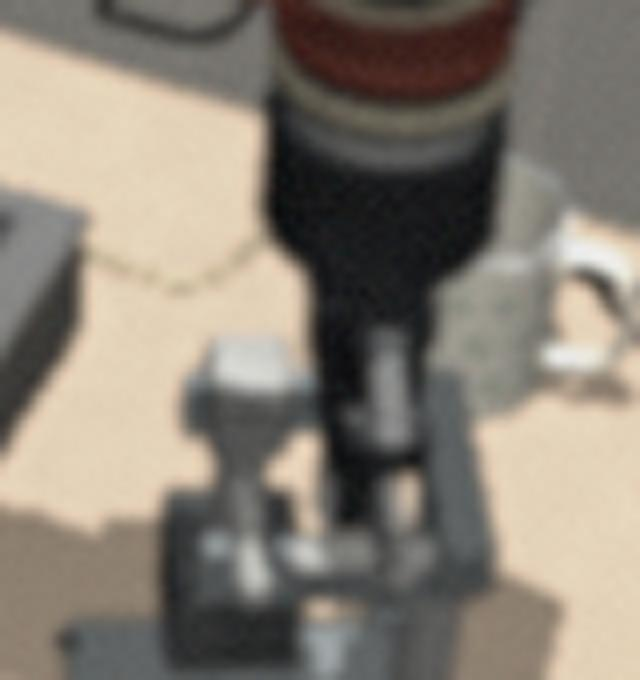

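The keeper has snapped open: the force on the tool is near zero, the bar is clear of the notch at crop (290,550), and the tab is at (400,490). The weight still hangs. I'll back off and go over the grip head.

```bash
python3 -m jog '[[[0,0.01,0,0,1],[-0.03,0.025,0,0,1],[-0.07,0.03,0,0,0.3],[-0.08,0.03,0,0,-0.3]]]'; python3 - <<'E'
from hk import *
go([H(0,0,.27,90),H(0,0,.179,90)])
E
```

```text
t: 15.35
tool_pos: [0.4916, -0.4013, 0.2783]
tool_rot: [-0.832, 1.429, 0.784]
contact_force: [0.5, 0.4, 0.9]
opening: 0.0284
now [ 0.4916 -0.4013  0.2783] theta 59.33 board [-0.2486 -0.529 ] t 15.35 open 0.0284 F [0.5 0.4 0.9]
row [0.0069 0.0001 0.0564] turn -0.0003
row [0.0978 0.0018 0.0588] turn -0.0003
```

```bash
python3 -m jog '[[[0,0,0.03,0,-0.3],[0.01,0,0.057,0,-0.3],[0.01,0,0.058,0,-0.3],[0.04,0.001,0.058,0,-0.3],[0.07,0.001,0.059,0,-0.3],[0.096,0.002,0.059,0,-0.3],[0.098,0.002,0.059,0,-0.3],[0.098,0.002,0.059,0,-0.3]]]'; python3 - <<'E'
from hk import *
go([H(0,0,.179,90)])
shot('side','side5'); crop('side5',325,180,405,265,8,'c4')
shot('top','top5'); crop('top5',160,180,430,300,3,'c2')
E
```

```text
t: 16.15
tool_pos: [0.5196, -0.3529, 0.1783]
tool_rot: [-0.831, 1.43, 0.785]
contact_force: [0.7, 0.5, 0.3]
opening: 0.0554
now [ 0.5196 -0.3529  0.1783] theta 59.3 board [-0.1992 -0.5027] t 16.15 open 0.0554 F [0.7 0.5 0.3]
row [-0.0007 -0.0007  0.0002] turn -0.0008
```

View pics/c4.png

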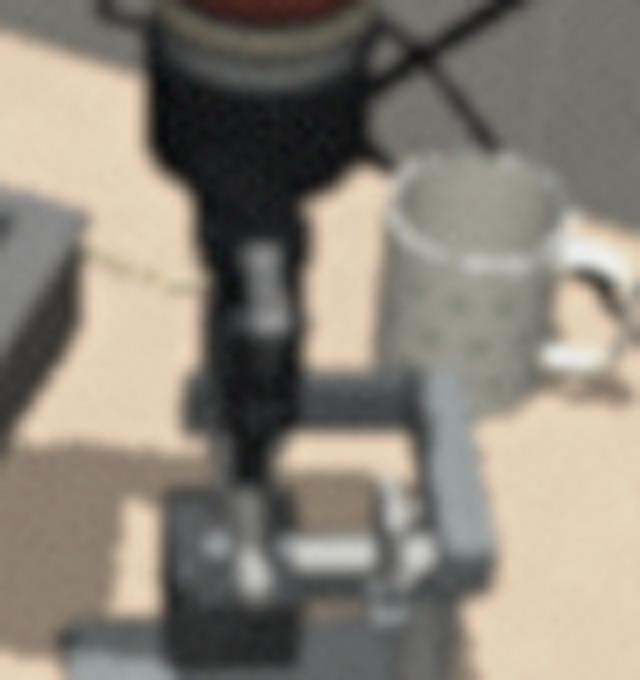

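View pics/c2.png

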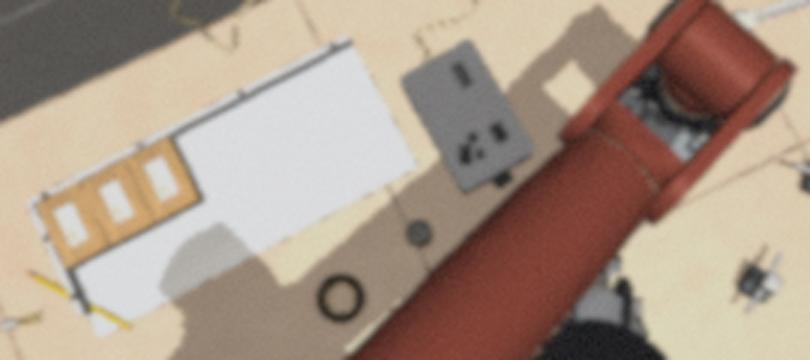

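The gripper is around the head and the notch is clear. The row is intact, with its end at crop (200,195). Now I'll grip and lift straight up.

```bash
python3 -m jog '[[[0,0,0,0,1],[0,0,0,0,1],[0,0,0,0,1],[0,0,0,0,1],[0,0,0,0,1],[0,0,0,0,1]]]' 60;  python3 -m jog '[[[-0.01,0,0,0,1],[-0.025,0,0,0,1],[-0.045,0,0,0,1],[-0.07,0,0,0,1],[-0.1,0,0,0,1],[-0.13,0,0,0,1],[-0.16,0,0,0,1],[-0.19,0,0,0,1],[-0.19,0,0,0,1],[-0.19,0,0,0,1]]]'; python3 - <<'E'
from hk import *
go([B(.038,-.03,.37,0),B(.038,.005,.11,0)])
shot('side','side6'); crop('side6',300,90,420,290,4,'c4')
E
```

```text
t: 16.85
tool_pos: [0.5218, -0.3547, 0.1837]
tool_rot: [-0.837, 1.427, 0.778]
contact_force: [-1.9, -0.7, 6.7]
opening: 0.0269
t: 17.85
tool_pos: [0.5202, -0.3475, 0.3735]
tool_rot: [-0.837, 1.427, 0.778]
contact_force: [-0.0, -0.9, -6.7]
opening: 0.0275
now [ 0.5202 -0.3475  0.3735] theta 59.3 board [-0.1959 -0.4985] t 17.85 open 0.0275 F [-0.  -0.9 -6.7]
row [-0.0162  0.309   0.4225] turn 0.476
row [0.2423 0.347  0.4456] turn 0.476
```

View pics/c4.png

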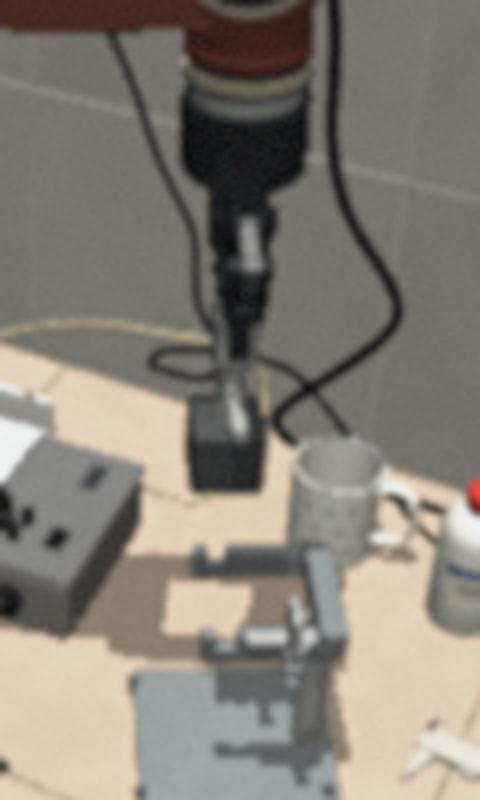

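The weight is off the hook and hangs upright in the grip; it weighs about 0.65 kg. I'll carry it over the board.

```bash
python3 -m jog '[[[-0.016,0.03,0.04,0.05,1],[-0.016,0.06,0.08,0.1,1],[-0.016,0.09,0.12,0.15,1],[-0.016,0.12,0.16,0.2,1],[-0.016,0.15,0.20,0.25,1],[-0.016,0.18,0.24,0.3,1],[-0.016,0.21,0.28,0.35,1],[-0.016,0.24,0.32,0.4,1],[-0.016,0.27,0.36,0.44,1],[-0.016,0.295,0.40,0.476,1],[-0.016,0.309,0.422,0.476,1],[-0.016,0.309,0.422,0.476,1]]]';python3 -m jog '[[[0.05,0,0,0,1],[0.1,0,0,0,1],[0.15,0,0,0,1],[0.19,0,0,0,1],[0.2,0,0,0,1],[0.2,0,0,0,1]]]'; python3 - <<'E'
from hk import *
go([B(.038,-.020,.115,0),B(.038,-.020,.109,0),B(.038,.005,.109,0)])
shot('side','side7'); crop('side7',180,100,350,250,4,'c4')
shot('top','top7'); crop('top7',160,180,300,300,5,'c2')
E
```

```text
t: 19.1
tool_pos: [0.4676, 0.1766, 0.3652]
tool_rot: [-0.47, 1.534, 0.416]
contact_force: [-0.4, -1.1, -5.8]
opening: 0.027
t: 19.7
tool_pos: [0.4656, 0.1686, 0.1621]
tool_rot: [-0.469, 1.541, 0.417]
contact_force: [1.1, 0.3, -5.6]
opening: 0.0273
now [0.4656 0.1686 0.1621] theta 32.31 board [ 0.0316 -0.0321] t 19.7 open 0.0273 F [ 1.1  0.3 -5.6]
row [0.0466 0.0133 0.0076] turn 0.0049
row [0.0526 0.0135 0.0077] turn 0.0049
row [0.0519 0.0385 0.0079] turn 0.0049
```

View pics/c4.png

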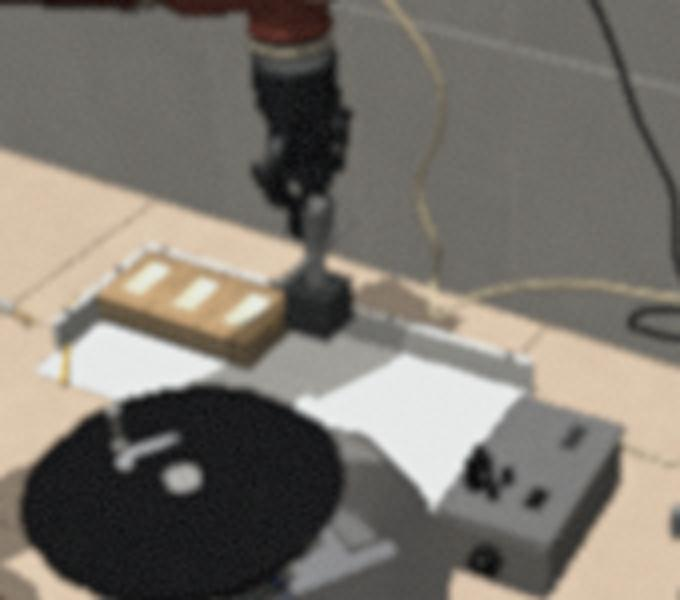

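View pics/c2.png

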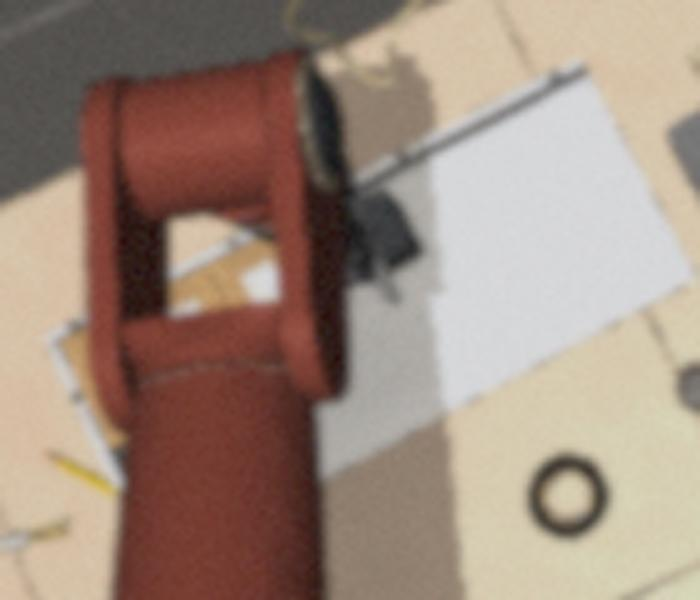

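The weight is above the open side of the row and upright, and the row is intact. I'll lower it to just above the board and close in.

```bash
python3 -m jog '[[[0.02,0.008,0.004,0.005,1],[0.04,0.013,0.004,0.005,1],[0.05,0.013,0.004,0.005,1],[0.052,0.013,0.004,0.005,1],[0.052,0.013,0.004,0.005,1]]]'; python3 -m jog '[[[0.0,0.004,0,0,1],[0.0,0.008,0,0,1],[0.0,0.011,0,0,1],[0.0,0.014,0,0,1]]]'; python3 - <<'E'
from hk import *
go([B(.034,.005,.108,0)])
E
```

```text
t: 20.3
tool_pos: [0.4668, 0.181, 0.1166]
tool_rot: [-0.465, 1.53, 0.411]
contact_force: [-0.2, 0.4, -4.9]
opening: 0.0272
t: 20.7
tool_pos: [0.4594, 0.1932, 0.1166]
tool_rot: [-0.465, 1.529, 0.411]
contact_force: [-0.8, -0.5, -4.9]
opening: 0.0271
now [0.4594 0.1932 0.1166] theta 32.04 board [ 0.0394 -0.0079] t 20.7 open 0.0271 F [-0.8 -0.5 -4.9]
row [ 0.0082  0.0131 -0.0053] turn 0.0002
```

```bash
python3 - <<'E'
from hk import *
o=ctrl.get_obs();print(Rn.from_rotvec(o['tool_rot']).as_matrix().round(3))
shot('side','side8'); crop('side8',220,130,300,210,8,'c4')
E
```

```text
[[ 0.007 -0.531  0.848]
 [-0.034  0.847  0.53 ]
 [-0.999 -0.032 -0.012]]
```

View pics/c4.png

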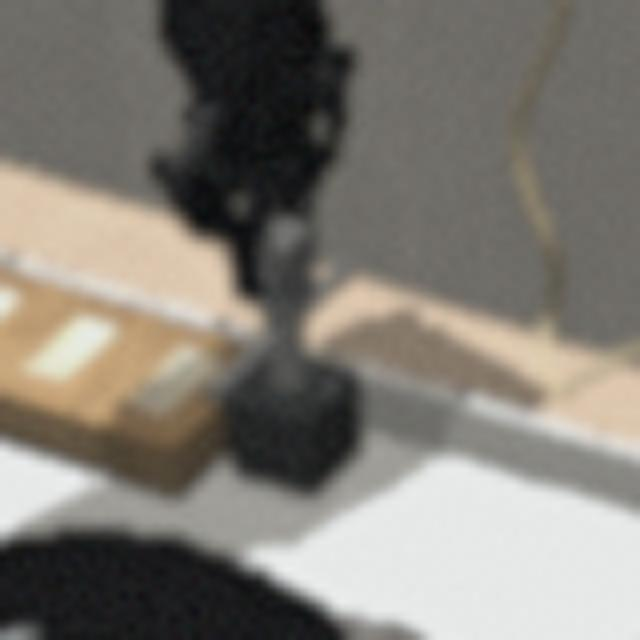

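```bash
python3 - <<'E'
from hk import *
S=load('side8')
for z in (.003,.008,.013,.02): print(z,w2b(atz(S,220+302/8-.45,130+490/8-.45,z)).round(4), 'Lbottom',w2b(atz(S,220+237/8-.45,130+462/8-.45,z)).round(4),'R',w2b(atz(S,220+357/8-.45,130+447/8-.45,z)).round(4))
E
```

```text
0.003 [ 0.033  -0.0129] Lbottom [0.0379 0.0282] R [ 0.0749 -0.0184]
0.008 [ 0.0277 -0.0168] Lbottom [0.0326 0.0241] R [ 0.0694 -0.0222]
0.013 [ 0.0224 -0.0207] Lbottom [0.0273 0.02  ] R [ 0.0639 -0.0261]
0.02 [ 0.015  -0.0261] Lbottom [0.0198 0.0143] R [ 0.0562 -0.0315]
```

```bash
python3 -m jog '[[[0.003,0,0,0,1],[0.005,0,0,0,1],[0.005,0,0,0,1],[0.005,0,0,0,1]]]'; python3 -m jog '[[[0.002,0,0,0,1],[0.002,0,0,0,1],[0.002,0,0,0,1]]]'
```

```text
t: 21.15
tool_pos: [0.4589, 0.1932, 0.111]
tool_rot: [-0.465, 1.53, 0.412]
contact_force: [-0.2, -0.0, -5.6]
opening: 0.0271
t: 21.45
tool_pos: [0.4589, 0.1931, 0.109]
tool_rot: [-0.465, 1.53, 0.412]
contact_force: [0.1, 0.8, -5.0]
opening: 0.027
```

```bash
for i in 1; do python3 -m jog '[[[0.002,0,0,0,1],[0.002,0,0,0,1],[0.002,0,0,0,1]]]' | grep -E 'pos|force'; done; python3 -m jog '[[[0.002,0,0,0,1],[0.002,0,0,0,1],[0.002,0,0,0,1]]]' | grep -E 'pos|force';python3 -m jog '[[[0.002,0,0,0,1],[0.002,0,0,0,1],[0.002,0,0,0,1]]]' | grep -E 'pos|force';python3 -m jog '[[[0.002,0,0,0,1],[0.002,0,0,0,1],[0.002,0,0,0,1]]]' | grep -E 'pos|force'
```

```text
tool_pos: [0.4593, 0.1931, 0.1074]
contact_force: [0.3, 0.2, -3.4]
tool_pos: [0.4597, 0.1931, 0.1073]
contact_force: [-3.6, -1.2, 5.8]
tool_pos: [0.4598, 0.193, 0.1073]
contact_force: [-5.0, -1.3, 7.3]
tool_pos: [0.4599, 0.193, 0.1073]
contact_force: [-4.7, -1.6, 7.5]
```

```bash
python3 -m jog '[[[-0.001,0,0,0,1],[-0.002,0.003,0,0,1],[-0.002,0.006,0,0,1],[-0.002,0.008,0,0,1],[-0.002,0.009,0,0,1],[-0.002,0.009,0,0,1]]]'|grep -E 'pos|force';python3 -m jog '[[[0,0.002,0,0,1],[0,0.002,0,0,1],[0,0.002,0,0,1]]]' | grep -E 'pos|force';python3 -m jog '[[[0,0.002,0,0,1],[0,0.002,0,0,1],[0,0.002,0,0,1]]]' | grep -E 'pos|force'; python3 - <<'E'
from hk import *
go([])
shot('side','side9'); crop('side9',220,130,300,210,8,'c4')
E
```

```text
tool_pos: [0.4549, 0.2008, 0.1086]
contact_force: [0.7, -0.1, -5.1]
tool_pos: [0.4538, 0.2025, 0.1085]
contact_force: [-0.0, -0.4, -5.8]
tool_pos: [0.4527, 0.2042, 0.1085]
contact_force: [-0.3, -0.5, -6.1]
now [0.4527 0.2042 0.1085] theta 32.11 board [0.0396 0.005 ] t 23.85 open 0.0272 F [-0.3 -0.5 -6.1]
```

View pics/c4.png

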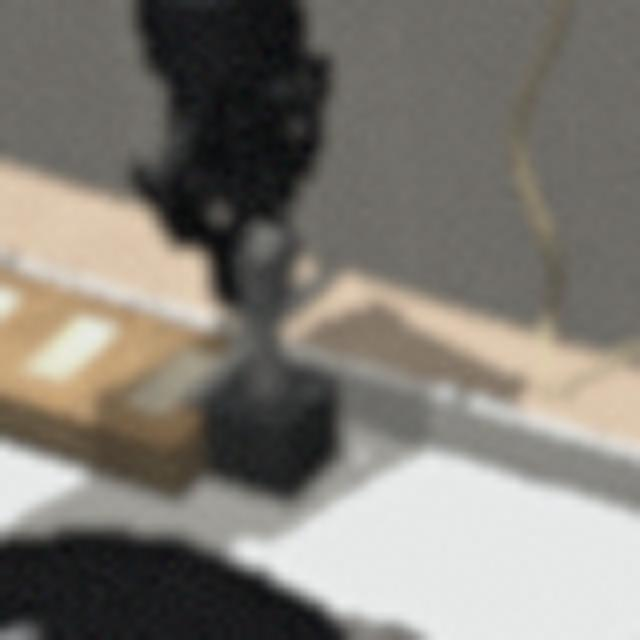

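```bash
python3 -m jog '[[[0,0.002,0,0,1],[0,0.002,0,0,1],[0,0.002,0,0,1]]]' | grep -E 'pos|force';python3 -m jog '[[[0,0.002,0,0,1],[0,0.002,0,0,1],[0,0.002,0,0,1]]]' | grep -E 'pos|force'
```

```text
tool_pos: [0.4517, 0.2059, 0.1084]
contact_force: [1.4, -1.3, -5.3]
tool_pos: [0.4513, 0.2066, 0.1086]
contact_force: [2.4, -4.9, -5.5]
```

Contact with the last box shows as about 5 N. I'll lower it and release.

```bash
python3 -m jog '[[[0.001,0,0,0,1],[0.0015,0,0,0,1],[0.002,0,0,0,1]]]' | grep -E 'pos|force';python3 -m jog '[[[0,0,0,0,0.3],[0,0,0,0,0.1],[0,0,0,0,-0.1],[0,0,0,0,-0.3],[0,0,0,0,-0.3],[0,0,0,0,-0.3]]]'; python3 -m jog '[[[-0.02,0,0,0,-0.3],[-0.05,0,0,0,-0.3],[-0.1,0,0,0,-0.3],[-0.15,0,0,0,-0.3],[-0.19,-0.03,0,0,-0.3],[-0.2,-0.07,0,0,-0.3],[-0.2,-0.12,0,0,-0.3],[-0.2,-0.17,0,0,-0.3],[-0.2,-0.22,0,0,-0.3],[-0.2,-0.26,0,0,-0.3],[-0.2,-0.26,0,0,-0.3]]]'; python3 - <<'E'
from hk import *
go([])
shot('side','side10'); crop('side10',190,130,320,230,6,'c4')
shot('top','top10'); crop('top10',160,200,290,300,6,'c2')
E
```

```text
tool_pos: [0.4518, 0.2064, 0.1075]
contact_force: [-1.0, -3.7, 2.0]
t: 25.4
tool_pos: [0.4518, 0.2066, 0.1076]
tool_rot: [-0.47, 1.529, 0.41]
contact_force: [-0.3, 0.9, -0.2]
opening: 0.0555
t: 26.5
tool_pos: [0.5902, -0.0099, 0.316]
tool_rot: [-0.466, 1.531, 0.405]
contact_force: [-0.5, 0.4, 0.0]
opening: 0.0558
now [ 0.5902 -0.0099  0.316 ] theta 31.82 board [ 0.0425 -0.2495] t 26.5 open 0.0558 F [-0.5  0.4  0. ]
```

View pics/c4.png

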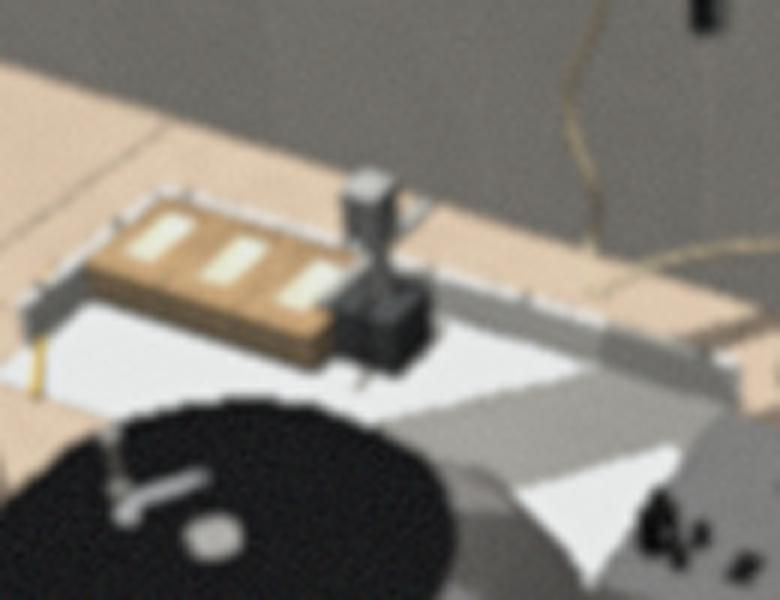

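View pics/c2.png

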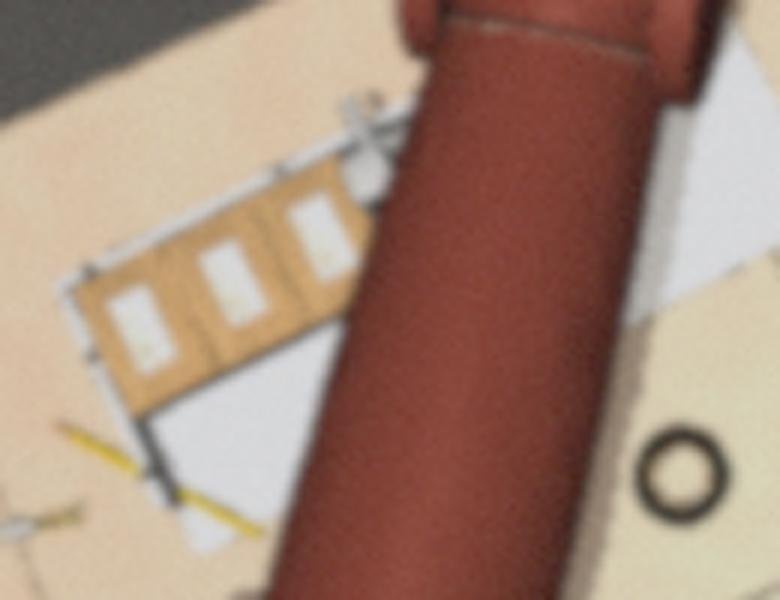

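The weight stands free against the last box: head at side crop (370,205), foot at (385,320). The row is unchanged. Next is closing the keeper from the post side.

```bash
python3 - <<'E'
from hk import *
go([H(.072,-.058,.29,90)])
E
```

```text
now [ 0.5887 -0.0065  0.3162] theta 32.04 board [ 0.0432 -0.2458] t 26.6 open 0.0555 F [ 0.1 -0.3 -0.6]
row [ 0.0419 -0.3468 -0.2599] turn -0.4766
```

```bash
python3 -m jog '[[[0.02,-0.347,-0.26,-0.477,1],[0.02,-0.347,-0.26,-0.477,1],[0.02,-0.347,-0.26,-0.477,1],[0.02,-0.347,-0.26,-0.477,1],[0.02,-0.347,-0.26,-0.477,1],[0.02,-0.347,-0.26,-0.477,1],[0.02,-0.347,-0.26,-0.477,1],[0.02,-0.347,-0.26,-0.477,1],[0.02,-0.347,-0.26,-0.477,1],[0.02,-0.347,-0.26,-0.477,1],[0.02,-0.347,-0.26,-0.477,1]]]'; python3 - <<'E'
from hk import *
go([H(.072,-.058,.29,90),H(.072,-.058,.191,90),H(.05,-.058,.191,90)])
shot('side','side11'); crop('side11',325,160,405,265,7,'c4')
E
```

```text
t: 27.7
tool_pos: [0.5528, -0.4381, 0.3114]
tool_rot: [-0.836, 1.428, 0.781]
contact_force: [-0.7, 0.8, -0.1]
opening: -0.0002
now [ 0.5528 -0.4381  0.3114] theta 59.38 board [-0.2162 -0.5926] t 27.7 open -0.0002 F [-0.7  0.8 -0.1]
row [ 0.0215 -0.0002 -0.0007] turn 0.0005
row [0.1204 0.0021 0.002 ] turn 0.0005
row [0.1199 0.0241 0.002 ] turn 0.0005
```

View pics/c4.png

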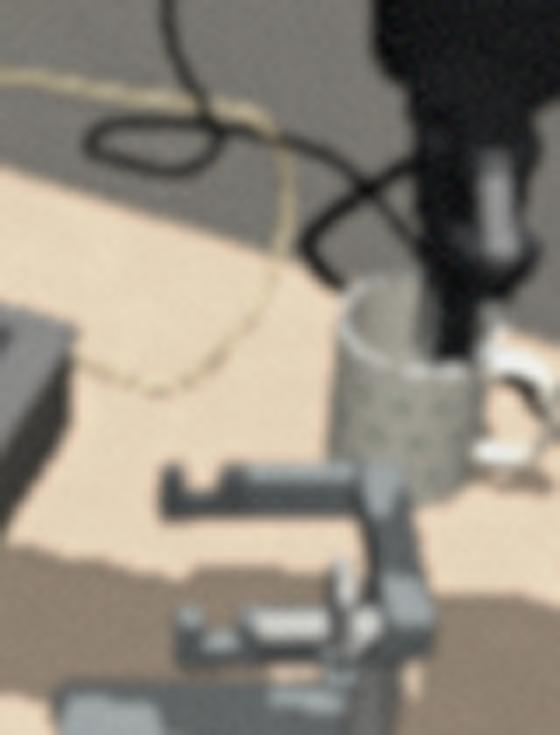

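```bash
python3 -m jog '[[[0.04,0,0,0,1],[0.08,0,0.001,0,1],[0.115,0.001,0.002,0,1],[0.119,0.002,0.002,0,1],[0.119,0.008,0.002,0,1],[0.119,0.014,0.002,0,1],[0.119,0.02,0.002,0,1]]]' | grep -E 'pos|force'; python3 -m jog '[[[0,0.004,0,0,1],[0,0.008,0,0,1],[0,0.012,0,0,1]]]'| grep -E 'pos|force';python3 -m jog '[[[0,0.004,0,0,1],[0,0.008,0,0,1],[0,0.009,0,0,1]]]'| grep -E 'pos|force'; python3 - <<'E'
from hk import *
go([H(.031,-.058,.191,90)])
shot('side','side12'); crop('side12',325,160,405,265,7,'c4')
E
```

```text
tool_pos: [0.5393, -0.4303, 0.1962]
contact_force: [4.0, -0.9, -0.0]
tool_pos: [0.5288, -0.4244, 0.1975]
contact_force: [-0.7, 0.1, 0.3]
tool_pos: [0.5203, -0.4195, 0.1969]
contact_force: [0.1, 1.0, 0.5]
now [ 0.5203 -0.4195  0.1969] theta 59.45 board [-0.2339 -0.5597] t 29.05 open -0.0002 F [0.1 1.  0.5]
row [ 0.0058  0.0031 -0.0006] turn 0.0017
```

View pics/c4.png

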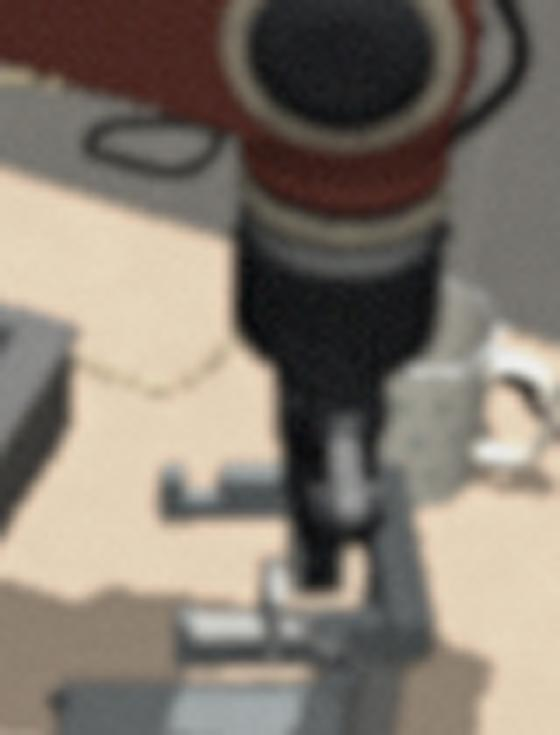

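The keeper has snapped shut: its bar covers the notch at crop (180–260,630), and the tool feels no force. I'll back off and check everything.

```bash
python3 -m jog '[[[0,-0.015,0,0,1],[-0.04,-0.025,0,0,1],[-0.09,-0.03,0,0,1],[-0.14,-0.03,0,0,1],[-0.19,-0.03,0,0,1],[-0.2,-0.03,0,0,1]]]' | grep -E 'pos|force'; python3 - <<'E'
from hk import *
shot('side','side13'); crop('side13',325,180,405,265,7,'c4');crop('side13',190,130,320,230,6,'c3')
shot('top','top13'); crop('top13',160,190,290,290,6,'c2')
E
```

```text
tool_pos: [0.545, -0.4276, 0.4071]
contact_force: [0.1, -0.6, 0.3]
```

View pics/c4.png

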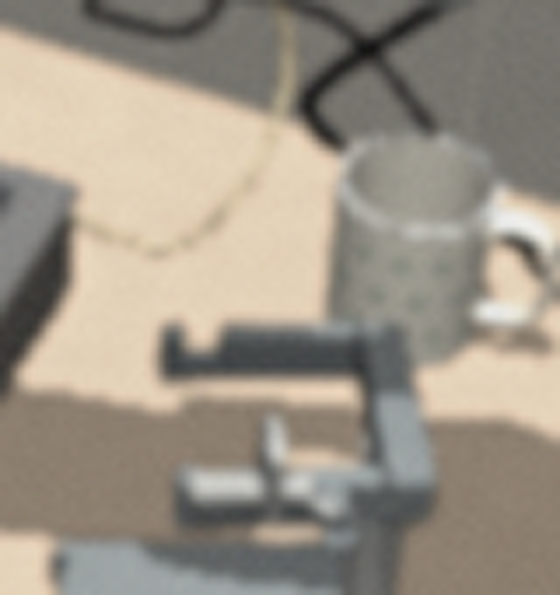

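View pics/c3.png

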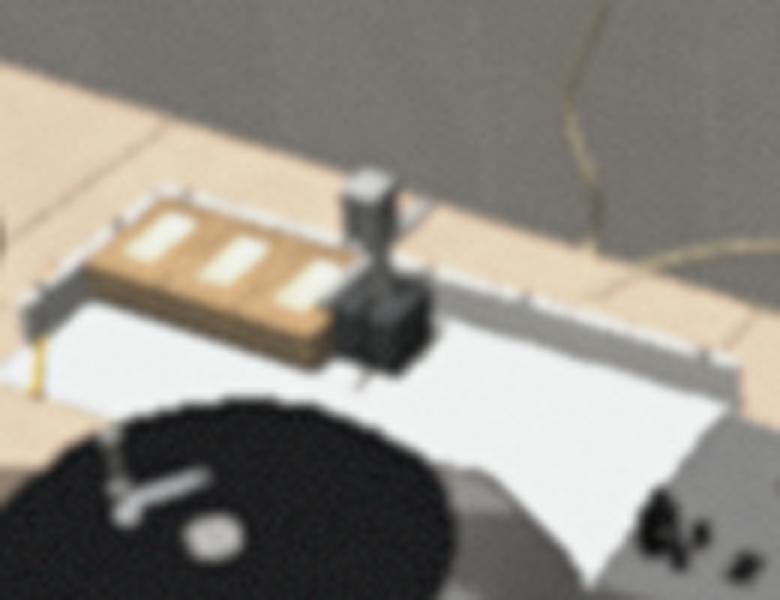

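View pics/c2.png

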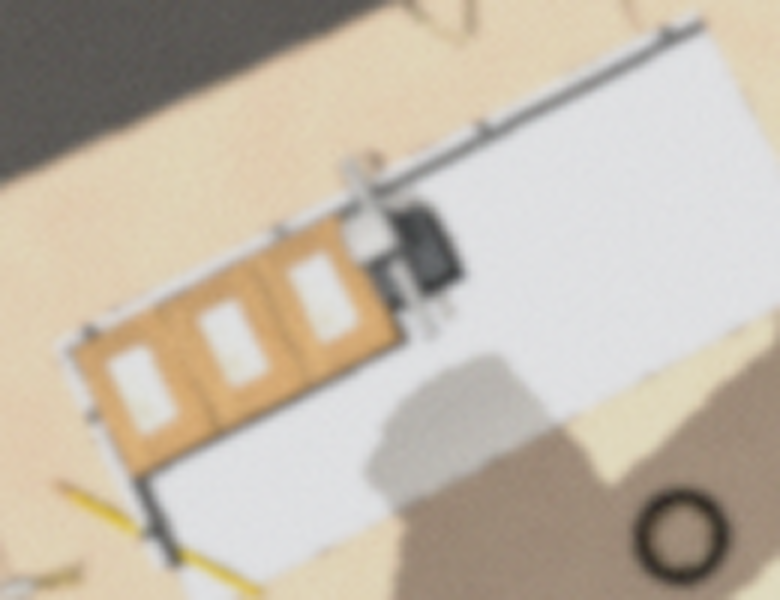

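```bash
python3 - <<'E'
from hk import *
T=load('top13');S=load('side13')
t=lambda u,v:(T,160+u/6-.45,190+v/6-.45); s=lambda u,v:(S,190+u/6-.45,130+v/6-.45)
x,e=tri([t(368,235),s(370,182)]);print('grip top',x.round(4),w2b(x).round(4),np.round(e,4), 'top@.138',w2b(atz(*t(368,235),.138)).round(4))
a,b=w2b(atz(*t(350,168),.083)),w2b(atz(*t(428,325),.083)); print('pin',a,b,np.degrees(np.arctan2(a[1]-b[1],a[0]-b[0])))
for q,r in (((143,388),(160,237)),((235,340),(235,260)),((323,295),(311,287))): 
    x,e=tri([t(*q),s(*r)]);print('label',x.round(4),w2b(x).round(4),np.round(e,4))
for q in ((95,345),(160,318),(250,265),(335,218)): pass
print('last box corners', w2b(atz(*t(400,345),.039)),w2b(atz(*t(340,218),.039)),'first',w2b(atz(*t(137,475),.039)),w2b(atz(*t(72,350),.039)))
E
```

```text
grip top [0.4511 0.2041 0.1387] [0.0381 0.0058] [0.0018 0.0018] top@.138 [0.0372 0.0073]
pin [0.09284922 0.00783934] [-0.01603744  0.00762673] 0.11187299293768964
label [0.3582 0.3575 0.0406] [0.0408 0.185 ] [0.0006 0.0006]
label [0.3909 0.3045 0.0415] [0.0403 0.1228] [0.0003 0.0003]
label [0.4228 0.2543 0.0382] [0.0408 0.0633] [0.0006 0.0006]
last box corners [-0.01058626  0.03490058] [0.07900161 0.03360296] first [-0.00590666  0.21103795] [0.08298579 0.21494599]
```

```bash
python3 -c "
from h import *
ctrl.finish_job(); print(ctrl.get_obs()['t'])"
```

```text
the job is handed in; nothing more can be done
the job is handed in; nothing more can be done
```

I handed the job in at about 30 s on the robot's clock. My last checks met every target, but the hand-in gave no verdict.

**What I did:** There were three boxes. I pushed each square against the back fence, then pushed the row along to the end stop. I pressed the keeper until it snapped open, with the weight still hanging. Then I lifted the weight off, stood it against the last box until I felt light contact (about 5 N), and pushed the empty hook's keeper shut.

**Last checks, from both cameras with the arm clear:**

| Item | Measured (board frame) | Target |
|---|---|---|
| Boxes, y | 0.185, 0.123, 0.063 m | 0.186, 0.1245, 0.063 m |
| Boxes, x | 0.040 to 0.041 m | 0.041 m |
| Weight, x and y | 0.038 m and 0.006 m | x 0.006 to 0.061 m, y −0.0095 to 0.0115 m |
| Weight, cross pin to board x axis | about 0.1° | under 0.15 rad |
| Weight, top of grip head | 0.139 m above the worktop | 0.138 m if standing on the board |

The keeper bar covers the notch again in the last picture. I saw no movement of the mug or the small dark pieces, one of which is the loupe, and no box was knocked aside.

**Disagreements:**
- **Board yaw:** my first reading from the pictures was off by about 0.011 rad. I corrected it from the fence contacts.
- **Row end:** when pressed home it stood about 2 to 3 mm from my computed y. That is within calibration error, and the later pictures agreed with the targets.
- **Tool tilt:** the tool was tilted about 2° by the time I set the weight down, but the weight settled upright once released.

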